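# Batch weighing: clear the balance, zero it, stack the tins, record

### The job

Take the canister off the balance by its handle, stand it in the middle of the black coaster, and press the balance's key to zero the empty pan. Then stack every tin lid up in one square column centred on the pan, large tins lowest, then medium, the small one on top, each with its clasp towards the balance's front (the display side). When the column stands, press the key again to record the weight; leave canister and column in place, and do not tip the canister or disturb the bottle, the test weight or the blue box.

Things in the scene. Friction and masses are not known exactly. Their poses are not given: they have to be found in the camera images.
- balance: white bench balance, fixed, 255 mm deep, 200 mm wide, body top 60 mm above the bench. Origin on the bench straight under the centre of its pan; -x points to its front, where the display (at y -40 mm) and the key are; z up. The body reaches 165 mm in front (-x) of the origin, 90 mm behind it and 100 mm to each side. Its position and yaw vary.
- pan (a point): centre of the top face of the balance's round steel pan, 136 mm in diameter, 75 mm above the bench; fixed, with the balance's axes
- key_top (a point): top centre of the balance's only key, a round grey push button 28 mm in diameter at the front of the balance (135 mm in front of the pan centre, 55 mm to the +y side)
- key (a joint): travel of the key: 0 released, 0.006 m fully pressed straight down (takes about 5 N; springs back); it counts as pressed from 0.004
- coaster: flat round black rubber coaster, fixed on the bench, 160 mm in diameter, 5 mm thick; origin at the centre of its underside
- canister: closed round steel canister, 84 mm in diameter (lid 88 mm), 88 mm high to the lid, with a rigid arch handle over the lid; 0.3 to 0.6 kg. Stands on the pan at the start. Origin at the centre of its underside, z up.
- canister_grip (a point): middle of the canister's black handle bar, 135 mm above its underside: the bar is 12 mm wide (canister's x), 14 mm high and 76 mm long (canister's y), with 40 mm free below it down to the lid; the two posts of the arch stand 35 mm to either side
- tin_large_a: closed large flat aluminium tin with a square-edged lid, 84 mm long (its x), 60 mm wide (its y), 34 mm high (its z, lid up), about 0.3 kg; may be absent (None). Lies lid up on the bench at any yaw at the start. Origin at the centre of its underside. A black clasp 20 mm wide stands out 6 mm from the middle of the short end at -x; its flat black leaf shows on the lid.
- large_a_clasp (a point): the clasp of tin_large_a, 45 mm from the tin's centre towards its -x, 20 mm above its underside
- tin_large_b: closed large flat aluminium tin with a square-edged lid, 84 mm long (its x), 60 mm wide (its y), 34 mm high (its z, lid up), about 0.3 kg; may be absent (None). Lies lid up on the bench at any yaw at the start. Origin at the centre of its underside. A black clasp 20 mm wide stands out 6 mm from the middle of the short end at -x; its flat black leaf shows on the lid.
- large_b_clasp (a point): the clasp of tin_large_b, 45 mm from the tin's centre towards its -x, 20 mm above its underside
- tin_medium_a: closed medium flat aluminium tin with a square-edged lid, 72 mm long (its x), 52 mm wide (its y), 34 mm high (its z, lid up), about 0.22 kg; may be absent (None). Lies lid up on the bench at any yaw at the start. Origin at the centre of its underside. A black clasp 20 mm wide stands out 6 mm from the middle of the short end at -x; its flat black leaf shows on the lid.
- medium_a_clasp (a point): the clasp of tin_medium_a, 39 mm from the tin's centre towards its -x, 20 mm above its underside
- tin_medium_b: closed medium flat aluminium tin with a square-edged lid, 72 mm long (its x), 52 mm wide (its y), 34 mm high (its z, lid up), about 0.22 kg; may be absent (None). Lies lid up on the bench at any yaw at the start. Origin at the centre of its underside. A black clasp 20 mm wide stands out 6 mm from the middle of the short end at -x; its flat black leaf shows on the lid.
- medium_b_clasp (a point): the clasp of tin_medium_b, 39 mm from the tin's centre towards its -x, 20 mm above its underside
- tin_small: closed small flat aluminium tin with a square-edged lid, 60 mm long (its x), 44 mm wide (its y), 34 mm high (its z, lid up), about 0.16 kg; may be absent (None). Lies lid up on the bench at any yaw at the start. Origin at the centre of its underside. A black clasp 20 mm wide stands out 6 mm from the middle of the short end at -x; its flat black leaf shows on the lid.
- small_clasp (a point): the clasp of tin_small, 33 mm from the tin's centre towards its -x, 20 mm above its underside
- bottle: bystander: white plastic bottle, 56 mm in diameter, 150 mm high, loose; origin at the centre of its underside
- weight: bystander: steel test weight, 44 mm in diameter, 70 mm high, loose; origin at the centre of its underside
- glove_box: bystander: open blue plastic box, 100 x 160 x 70 mm, loose; origin at the centre of its underside
Things that resemble listed ones, but are neither listed nor needed, are in the scene too. What is shaped like the tin_medium_b but green or orange is not meant.

How it is judged:
By the outcome, as a careful person would: the job done as asked, in the order asked, and still so for the second after the job is handed in, with the robot touching nothing.
Of tin_large_a, tin_large_b, tin_medium_a, tin_medium_b, tin_small only 3 to 5 are there at a start; the rules pass over those that are not, and their reading is None.
At some moment in a run one of canister may be knocked a few centimetres aside while the robot is not near it.
It also fails if it takes over 210 s, if anything falls off the work surface, if the arm or the gripper's body presses on something with over 40 N, if the wrist force passes 120 N, or if a joint passes its speed limit or range.

### The arm

A 6-joint arm with a two-finger parallel gripper is mounted at the origin on the work surface. World frame = base frame: x ahead of the robot, y to its left, z up, the work surface at z = 0. Lengths are in m, angles in degrees, forces in N, time in s.
With the tool pointing down it reaches from about 0.3 to 0.75 m from the base axis. Payload 8.5 kg.
Tool frame: the origin (TCP) lies midway between the tips of the shut fingers; the grasp point (between the pads) lies 19 mm behind it; z points along the fingers, y is the line along which they close (so a half turn about z gives the same grasp; the last joint's range is limited). The gripper opens to 85 mm and grips with 20 to 120 N. Pads are 22 mm wide; open, the fingers measure 114 mm over their backs; the gripper's body (76 mm by 85 mm) begins 54 mm behind the grasp point. The pads swing forward as they close: fully open they stand 13 mm farther back than shut.
Start: joints at [57.565, 21.807, 74.336, -0, 83.858, -12.336], TCP at [0.189, 0.516, 0.231] pointing down, gripper open.
Joint ranges: [-178.18, 178.18], [-50.72, 133.34], [12.68, 142.11], [-81.47, 261.47], [9.98, 163.14], [-165.26, 165.26]. Speed limits (degrees/s): [136.94, 136.94, 180, 180, 180, 180].

### API

Orientations are given as a 3x3 rotation matrix whose columns are the frame's x, y, z axes.
In Python, from rig import env gives the robot as it stands. The module is installed in compiled form; this text tells all that it offers.
- The arm moves only by the tool jog_arm, never from a script. Its argument "targets" is a list of rows, each a list of 6 numbers: the shift along the tool's x, y, z in cm, then the turn, a rotation vector about the tool's x, y, z in degrees. A call has 1 to 8 rows; each row is the pose to reach, as a shift and turn from the pose commanded when the call began, along the tool's axes at that moment; what a row does not reach only later rows make up. A row lasts 1/12 s, in which the tool goes at most 41.7 mm and 7.16 degrees, less where a joint would pass 70% of its speed; a pose out of reach is approached as far as the arm can. A call with a gripper value outside its range is refused whole. "hand" is the opening, from 0 (shut) to 1 (fully open), set as the call begins (left out, the last holds). The fingers move at their own pace and stop on an object; "newtons" is the grip in N (left out, the last holds). Time passes only in rows, so rows that repeat a pose let the fingers close. It gives the time, the measured TCP pose, the force, the opening and the grip force at its end, in the units of the state.
- env.observe(): the state, without advancing time (a new reading comes with each control period).
- env.get_image(name): name is "scene" or "top"; returns a dict with "frame" (480x640x3 uint8, red, green, blue), "depth" (480x640 float32, m along the optical axis (not along the pixel's ray), 0 where there is no reading), "fovy" (degrees; the focal length in pixels is half the picture's height over the tangent of half this angle, whatever the lens; pixels are square), "cx", "cy" (the principal point, pixels), "cam_to_world" (4x4, takes a point from camera to world coordinates). Camera axes: x right, y down, z forward; pixel columns grow to the right and rows downward; lengths in m; the calibration is good to about 2 mm. A picture is of the moment at which its call begins.
- env.close_job(): hands the job in; it is judged then, once.
Trained networks look in the newest picture that a camera, given by its name, has taken for a name from the list of things; names that differ only in an ending like _2 or _b are one class to them, and where a whole thing is asked for, a point or a joint stands for the part that bears it (a point fixed in the world has none). Each returns a list of dicts, best first, with "score" (0 to 1); they miss things now and then, are a little off and sometimes report something else, mostly with a low value. They report only what shows in the picture. A call takes as long as a camera call. They do not tell look-alikes from the thing itself.
- env.regions_of(camera, target): "pixels" (480x640 bool, what is visible of it) and "point" ([row, column] in pixels, amid what is visible of it).
The state is a dict: "time_s": time; "q": joint angles; "qvel": joint speeds; "joint_efforts": joint torques, N m; "position": TCP position; "tool_rot": TCP orientation; "ft_force": force on the tool from outside, world axes, zero at the start; "wrist_torque": the same for the moment, N m; "grip_width": finger opening in m; "gripper_force": force on a finger pad.
Only numpy, scipy, OpenCV 4.12 (cv2) and the standard library are available. Lean on these libraries where they do the work, as an engineer would, in place of code of your own. Each camera call takes 0.05 s, during which the arm holds its last target. There are 200 camera calls.

## Working session

There is one attempt and no reset: what is moved stays moved. The work goes in short steps, Python scripts to look and compute and a tool call to move; the robot and the scene stay as the last step left them, time stands still between calls to the robot, and variables do not carry over. Pictures are saved under pics/ and viewed, at most 14 in all, crops included, and the job is handed in when it is done.

Besides the shell and the picture viewer there is one more tool, called after "Emit:" in YAML: its name, and indented under it one key for each argument. jog_arm: Moves the arm, as the interface text tells. Its arguments: {"type":"object","properties":{"targets":{"type":"array","items":{"type":"array","items":{"type":"number"}}},"hand":{"type":"number"},"newtons":{"type":"number"}},"required":["targets"]}

```bash
mkdir -p pics; python3 - <<'E'
from rig import env
import cv2,numpy as np
s=env.observe();print(s['time_s'],s['position'],s['tool_rot'])
for n in ("scene","top"):
    d=env.get_image(n);cv2.imwrite(f'pics/{n}0.png',d['frame'][:,:,::-1]);np.savez(f'{n}0.npz',**d)
    print(n,d['fovy'],d['cx'],d['cy'],d['cam_to_world'].round(3).tolist())
E
```

```text
0.0 [0.18884652 0.51622801 0.23069551] [[-9.39094406e-01  3.43658315e-01 -8.11842050e-04]
 [ 3.43659127e-01  9.39093566e-01 -1.29529110e-03]
 [ 3.17258089e-04 -1.49539756e-03 -9.99998832e-01]]
scene 53.400126567060234 324.2216852152075 234.84810491494022 [[0.629, 0.66, -0.411, 0.957], [0.777, -0.544, 0.316, -0.335], [-0.015, -0.519, -0.855, 1.031], [0.0, 0.0, 0.0, 1.0]]
top 46.278449868493134 323.848922555152 230.59732853391552 [[0.011, -0.993, 0.121, 0.367], [-1.0, -0.014, -0.019, 0.019], [0.02, -0.121, -0.992, 1.498], [0.0, 0.0, 0.0, 1.0]]
```

View pics/scene0.png

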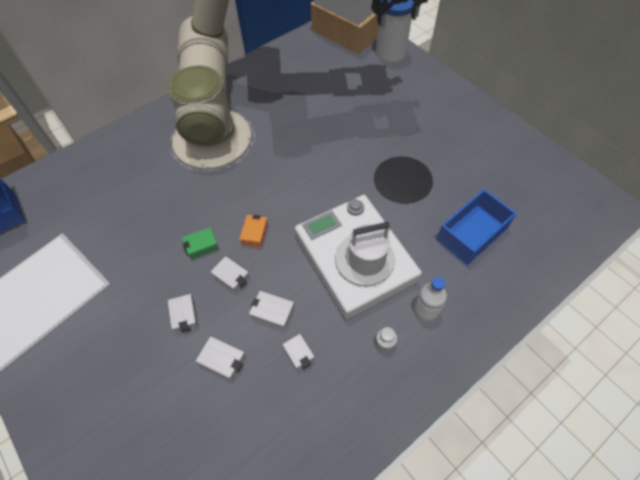

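View pics/top0.png

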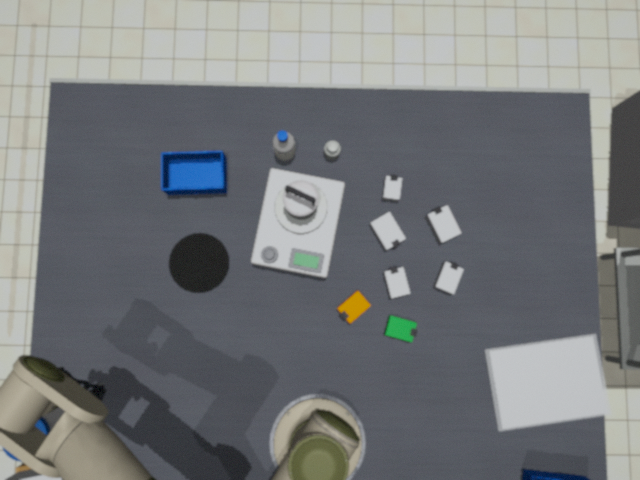

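The pictures show five grey tins (scene px ~(230,273), (182,312), (271,308), (220,357), (298,350)), with green and orange decoys. The canister stands on the balance at ~(368,250), and the coaster is at (403,180), all clear in the top view.

```bash
cat > h.py <<'E'
import numpy as np,cv2
def cloud(d):
    f=240/np.tan(np.radians(d['fovy'])/2);v,u=np.mgrid[:480,:640]
    z=d['depth'];c=np.stack([(u-d['cx'])/f*z,(v-d['cy'])/f*z,z],-1)
    T=d['cam_to_world'];return c@T[:3,:3].T+T[:3,3]
def onplane(d,uv,h):
    f=240/np.tan(np.radians(d['fovy'])/2);uv=np.asarray(uv,float).reshape(-1,2);T=d['cam_to_world']
    r=np.c_[(uv[:,0]-d['cx'])/f,(uv[:,1]-d['cy'])/f,np.ones(len(uv))]@T[:3,:3].T
    return T[:3,3]+r*((h-T[2,3])/r[:,2])[:,None]
def rect(p):
    (c,(w,h),a)=cv2.minAreaRect((p*1000).astype(np.float32))
    if w<h:w,h,a=h,w,a-90 
    return np.array(c),w,h,a
def tins(d,zlo=.026,zhi=.045,amin=80,amax=800):
    P=cloud(d);m=((P[...,2]>zlo)&(P[...,2]<zhi)&(d['depth']>0)&(P[...,0]>.2)).astype(np.uint8)
    n,l,st,_=cv2.connectedComponentsWithStats(m,connectivity=4);out=[]
    for i in range(1,n):
        if not amin<st[i,4]<amax: continue
        k=l==i;k=cv2.morphologyEx(k.astype(np.uint8),cv2.MORPH_CLOSE,np.ones((3,3)))>0
        v,u=np.nonzero(k);h=np.median(P[k&(d['depth']>0)][:,2])
        q=onplane(d,np.c_[u,v],h)[:,:2];c,w,hh,a=rect(q)
        col=d['frame'][v,u].astype(float);g=col.mean(1);b=q[g<0.55*np.median(g)]*1000
        if len(b):
            e=b.mean(0)-c;ax=np.array([np.cos(np.radians(a)),np.sin(np.radians(a))])
            if e@ax>0:a+=180   # -x towards clasp
        out.append((c.round(0),round(w),round(hh),round((a+180)%360-180,1),round(h*1000),len(v),np.median(col,0).astype(int),len(b)))
    return out
E
python3 - <<'E'
from h import *
for n in("top","scene"):
    d=dict(np.load(f'{n}0.npz'));P=cloud(d);print(n)
    for t in tins(d):print(*t)
    # pan / balance / canister / key / coaster
    B=(P[...,0]>.25)&(P[...,2]>.05)&(P[...,2]<.066)&(P[...,1]>-.15)&(P[...,1]<.3)
    n_,l,st,_=cv2.connectedComponentsWithStats(B.astype(np.uint8));i=1+st[1:,4].argmax();print('body',rect(P[l==i][:,:2]),np.median(P[l==i][:,2]))
    for lo,hi,nm in((.069,.081,'pan'),(.155,.172,'lid'),(.196,.225,'bar')):
        k=(P[...,2]>lo)&(P[...,2]<hi)&(P[...,0]>.4)&(P[...,0]<.7)&(P[...,1]>-.1)&(P[...,1]<.2)
        q=P[k]; print(nm,len(q),rect(q[:,:2]),np.median(q[:,2]),q[:,2].max()) if len(q)>5 else 0
    g=d['frame'].mean(2);k=((g<45)&(abs(P[...,2])<.015)&(P[...,0]>.2)&(P[...,1]>.1)&(P[...,1]<.5)&(d['depth']>0)).astype(np.uint8)
    n_,l,st,_=cv2.connectedComponentsWithStats(cv2.morphologyEx(k,2,np.ones((3,3))))
    for i in np.argsort(-st[1:,4])[:3]+1: print('dark',st[i,4],rect(P[l==i][:,:2]),np.median(P[l==i][:,2]))
E
```

```text
top
[ 666. -188.] 66 44 172.7 33 391 [191 194 196] 35
[ 571. -324.] 90 61 -153.9 33 755 [194 196 198] 46
[ 546. -176.] 89 61 30.8 34 745 [194 197 199] 30
[ 429. -337.] 78 54 158.0 34 579 [193 196 198] 39
[ 415. -198.] 77 53 -165.3 34 582 [194 196 198] 38
[347. -85.] 78 52 -48.8 34 584 [197 145   0] 5
[ 294. -211.] 78 52 74.8 34 594 [ 45 167  82] 0
body (array([565.28155518,  60.3829689 ]), 255.55682373046875, 200.1586151123047, -10.289909362792969) 0.05990079371534662
pan 1303 (array([557.51647949,  65.13845062]), 222.3649139404297, 169.6348419189453, -10.178604125976562) 0.07470709313187829 0.08099943123555087
lid 813 (array([609.96478271,  53.41413116]), 86.59368133544922, 84.59972381591797, 1.088463306427002) 0.1623739290069699 0.1709723602011124
bar 187 (array([609.70159912,  52.77812958]), 75.95816802978516, 12.968334197998047, 65.67992401123047) 0.21607355462363143 0.2242757282824719
dark 2623 (array([459.70800781, 321.56881714]), 152.51150512695312, 151.400634765625, -88.89919710159302) 0.005304967139723171
scene
[686. 411.] 85 18 3.7 36 173 [36 51 90] 0
[649. 338.] 114 6 -87.
[... 260 characters left out ...]
[ 433. -339.] 81 54 157.8 35 772 [199 197 199] 67
[775.  81.] 54 23 19.8 35 91 [120 118 116] 0
[ 669. -190.] 67 44 172.1 35 618 [206 203 206] 68
body (array([566.05834961,  59.11260223]), 255.56106567382812, 201.32081604003906, -10.368110656738281) 0.06044330746998949
pan 1314 (array([559.75164795,  60.23073959]), 222.21112060546875, 156.61703491210938, -9.636154174804688) 0.07499147181684124 0.08097808914011617
lid 940 (array([610.68121338,  49.70189285]), 87.881103515625, 84.08348846435547, 30.683881759643555) 0.16293886986834866 0.17180981491564984
bar 289 (array([610.32208252,  51.45693207]), 75.97966003417969, 13.877086639404297, 65.79607391357422) 0.21569987913194288 0.2226452236654196
```

```bash
python3 - <<'E'
from rig import env
from h import *
D={n:dict(np.load(f'{n}0.npz')) for n in("top","scene")}
H={'canister':None,'canister_grip':.21,'key_top':.066,'coaster':.005,'bottle':None,'weight':None,'glove_box':None}
for n in D:
  for t in ['canister','key_top','coaster','bottle','weight','glove_box','balance']:
    r=env.regions_of(n,t)
    for x in r[:2]:
        k=x['pixels'];P=cloud(D[n])[k&(D[n]['depth']>0)]
        print(n,t,round(x['score'],2),np.round(x['point']),k.sum(),'med',np.median(P,0).round(3),'min',P.min(0).round(3),'max',P.max(0).round(3))
E
python3 - <<'E'
import cv2
a=cv2.imread('pics/top0.png')[130:320,160:480];cv2.imwrite('pics/c0.png',cv2.resize(a,None,fx=2.5,fy=2.5,interpolation=cv2.INTER_CUBIC))
E
```

```text
top canister 0.72 [200. 300.] 1173 med [0.603 0.053 0.163] min [0.566 0.008 0.051] max [0.675 0.098 0.224]
top canister 0.28 [278. 446.] 694 med [ 0.428 -0.334  0.033] min [ 0.386 -0.384 -0.007] max [ 0.469 -0.3    0.042]
top key_top 0.52 [222. 445.] 743 med [ 0.568 -0.322  0.033] min [ 0.522 -0.364  0.002] max [ 0.613 -0.283  0.046]
top key_top 0.47 [252. 268.] 89 med [0.478 0.132 0.081] min [0.466 0.12  0.075] max [0.491 0.143 0.088]
top coaster 0.58 [264. 198.] 2866 med [0.458 0.323 0.005] min [ 0.381  0.244 -0.009] max [0.536 0.403 0.018]
top bottle 0.63 [146. 283.] 575 med [0.756 0.098 0.098] min [ 0.739  0.072 -0.009] max [0.826 0.135 0.158]
top weight 0.66 [152. 332.] 251 med [ 0.757 -0.026  0.049] min [ 0.743 -0.046  0.001] max [ 0.783 -0.006  0.075]
top glove_box 0.97 [174. 194.] 2713 med [0.7   0.34  0.009] min [ 0.641  0.254 -0.005] max [0.747 0.416 0.079]
top balance 0.63 [234. 294.] 6293 med [0.542 0.065 0.062] min [ 0.425 -0.057 -0.004] max [0.701 0.178 0.214]
scene canister 0.8 [248. 365.] 1844 med [0.622 0.038 0.162] min [0.567 0.007 0.061] max [0.654 0.127 0.221]
sce
[... 192 characters left out ...]
069] max [0.494 0.15  0.086]
scene coaster 0.59 [181. 406.] 2212 med [0.463 0.319 0.005] min [ 0.379  0.242 -0.003] max [0.539 0.402 0.013]
scene bottle 0.93 [298. 433.] 951 med [0.775 0.086 0.097] min [ 0.74   0.07  -0.002] max [0.796 0.156 0.156]
scene bottle 0.4 [314. 186.] 916 med [ 0.436 -0.338  0.034] min [ 0.377 -0.376 -0.002] max [ 0.471 -0.3    0.04 ]
scene weight 0.59 [340. 387.] 453 med [ 0.771 -0.035  0.048] min [ 0.734 -0.05  -0.004] max [ 0.788 -0.007  0.074]
scene weight 0.56 [227. 476.] 3266 med [0.691 0.348 0.023] min [ 0.614  0.252 -0.005] max [0.749 0.474 0.075]
scene glove_box 0.89 [226. 475.] 3234 med [0.691 0.347 0.023] min [ 0.619  0.252 -0.002] max [0.749 0.467 0.075]
```

View pics/c0.png

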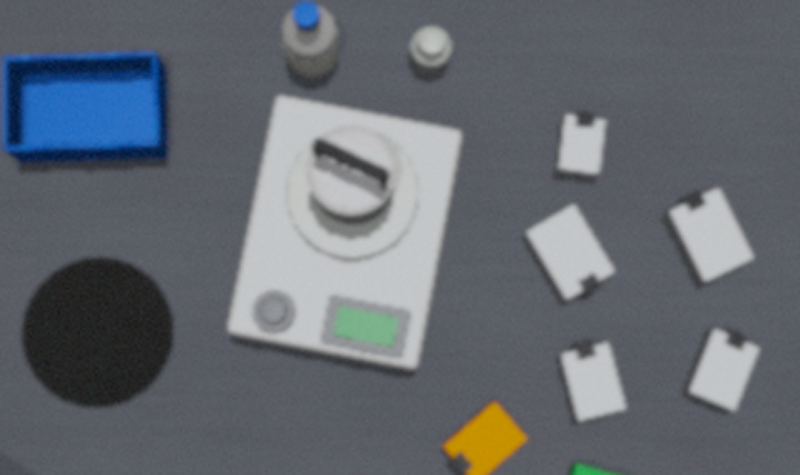

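The crop confirms the clasps, the balance's front (display towards the robot) and the measured headings. Pan is at (0.6026, 0.053), yaw -10.3°, which agrees with the key seen at (0.480, 0.131). Next I write a planner that prints the rows.

```bash
cat > plan.py <<'E'
import sys,numpy as np
from scipy.spatial.transform import Rotation as R
from rig import env
# waypoints: x y z psi(heading of tool y) [mm,deg], relative to measured pose now; splits into calls
def Rt(psi):
    p=np.radians(psi);y=np.array([np.cos(p),np.sin(p),0]);z=np.array([0,0,-1.]);return np.c_[np.cross(y,z),y,z]
def go(*wps,vmax=260,wmax=52):
    s=env.observe();p=np.array(s['position'])*1000;M=np.array(s['tool_rot']);ps=np.degrees(np.arctan2(M[1,1],M[0,1]))
    print('now',round(s['time_s'],2),p.round(1),round(ps,1),'q',np.round(s['q'],0),'F',np.round(s['ft_force'],1),'w',round(s['grip_width']*1000,1),'gf',round(s['gripper_force'],1))
    for w in wps:
        t=np.array(w[:3],float);dps=w[3]-ps
        n=int(max(1,np.ceil(np.linalg.norm(t-p)/vmax),np.ceil(abs(dps)/wmax)))
        p0,ps0=p,ps
        for i in range(1,n+1):
            t1=p0+(t-p0)*i/n;a=ps0+dps*i/n
            d=M.T@(t1-p)/10;rv=R.from_matrix(M.T@Rt(a)).as_rotvec(degrees=True)
            print(w,f'{i}/{n}',d.round(2).tolist()+rv.round(1).tolist());p,ps,M=t1,a,Rt(a)
E
python3 -c "
from plan import *
go((560,90,290,-24.3),(610,52,245,-24.3),(610,52,191,-24.3))"
```

```text
now 0.8 [189.  516.5 231.3] 69.9 q [ 58.  22.  74.  -0.  84. -12.] F [ 0.1 -0.1  0.4] w 85.7 gf 0.0
(560, 90, 290, -24.3) 1/3 [-16.5, -9.1, -1.96, -0.0, 0.0, 31.4]
(560, 90, 290, -24.3) 2/3 [-18.82, 0.83, -1.96, 0.0, 0.0, 31.4]
(560, 90, 290, -24.3) 3/3 [-15.64, 10.51, -1.96, 0.0, 0.0, 31.4]
(610, 52, 245, -24.3) 1/1 [-1.41, 6.12, 4.5, 0.0, 0.0, 0.0]
(610, 52, 191, -24.3) 1/1 [0.0, 0.0, 5.4, 0.0, 0.0, 0.0]
```

Emit:
jog_arm:
  targets:
    - [-16.5,-9.1,-1.96,0,0,31.4]
    - [-16.5,-9.1,-1.96,0,0,31.4]
    - [-16.5,-9.1,-1.96,0,0,31.4]
    - [-16.5,-9.1,-1.96,0,0,31.4]
    - [-16.5,-9.1,-1.96,0,0,31.4]
    - [-16.5,-9.1,-1.96,0,0,31.4]
  hand: 0.6
  newtons: 80

```text
time_s: 1.3
position: [0.3154, 0.3718, 0.2516]
tool_rot: [[-0.617, 0.787, 0.002], [0.787, 0.617, -0.0], [-0.001, 0.001, -1.0]]
ft_force: [0.2, 0.6, 0.0]
grip_width: 0.0513
gripper_force: 0.0
```

Emit:
jog_arm:
  targets:
    - [-18.8,0.8,-1.96,0,0,31.4]
    - [-18.8,0.8,-1.96,0,0,31.4]
    - [-18.8,0.8,-1.96,0,0,31.4]
    - [-18.8,0.8,-1.96,0,0,31.4]
    - [-18.8,0.8,-1.96,0,0,31.4]
    - [-18.8,0.8,-1.96,0,0,31.4]

```text
time_s: 1.8
position: [0.4386, 0.2296, 0.2706]
tool_rot: [[-0.117, 0.993, 0.001], [0.993, 0.117, -0.0], [-0.001, 0.001, -1.0]]
ft_force: [-0.1, -0.6, -0.5]
grip_width: 0.0511
gripper_force: 0.0
```

Emit:
jog_arm:
  targets:
    - [-15.6,10.5,-1.96,0,0,31.4]
    - [-15.6,10.5,-1.96,0,0,31.4]
    - [-15.6,10.5,-1.96,0,0,31.4]
    - [-15.6,10.5,-1.96,0,0,31.4]
    - [-15.6,10.5,-1.96,0,0,31.4]
    - [-15.6,10.5,-1.96,0,0,31.4]
    - [-15.6,10.5,-1.96,0,0,31.4]
    - [-15.6,10.5,-1.96,0,0,31.4]

```text
time_s: 2.47
position: [0.5588, 0.0916, 0.29]
tool_rot: [[0.409, 0.912, -0.001], [0.912, -0.409, 0.0], [0.0, -0.001, -1.0]]
ft_force: [-0.1, -0.2, -0.4]
grip_width: 0.0514
gripper_force: 0.0
```

```bash
cat >> h.py <<'E'
def bar(d,z0,x=(.3,.75),y=(-.15,.45)):
    P=cloud(d);k=(P[...,2]>z0-.014)&(P[...,2]<z0+.007)&(P[...,0]>x[0])&(P[...,0]<x[1])&(P[...,1]>y[0])&(P[...,1]<y[1])&(d['frame'].mean(2)<90)
    n,l,st,_=cv2.connectedComponentsWithStats(k.astype(np.uint8))
    return [(rect(P[l==i][:,:2]),P[l==i][:,2].mean(),st[i,4]) for i in range(1,n) if st[i,4]>60]
E
python3 -c "
from plan import *
from h import *
d=env.get_image('scene');print(bar(d,.217))
go((610,52,245,-24.3),(610,52,191,-24.3))"
```

```text
[((array([611.62414551,  50.47177124]), 74.74501037597656, 10.95302677154541, 65.17535400390625), np.float64(0.2154471575325285), np.int32(196))]
now 2.52 [558.7  91.7 290.1] -24.1 q [-3. 22. 65.  0. 93. 21.] F [-0.3 -0.3 -0.7] w 51.3 gf 0.0
(610, 52, 245, -24.3) 1/1 [-1.53, 6.31, 4.51, -0.0, -0.0, 0.2]
(610, 52, 191, -24.3) 1/1 [0.0, 0.0, 5.4, 0.0, 0.0, 0.0]
```

Emit:
jog_arm:
  targets:
    - [-1.5,6.3,4.5,0,0,0.2]
    - [-1.5,6.3,4.5,0,0,0.2]
    - [-1.5,6.3,4.5,0,0,0.2]
    - [-1.5,6.3,4.5,0,0,0.2]
    - [-1.5,6.3,4.5,0,0,0.2]

```text
time_s: 2.93
position: [0.6102, 0.052, 0.2457]
tool_rot: [[0.413, 0.911, 0.0], [0.911, -0.413, 0.0], [0.0, 0.0, -1.0]]
ft_force: [0.4, 0.2, 0.9]
grip_width: 0.051
gripper_force: 0.0
```

Emit:
jog_arm:
  targets:
    - [0,0,1.4,0,0,0]
    - [0,0,2.7,0,0,0]
    - [0,0,4,0,0,0]
    - [0,0,5.4,0,0,0]
    - [0,0,5.4,0,0,0]
    - [0,0,5.4,0,0,0]

```text
time_s: 3.43
position: [0.6103, 0.0518, 0.1922]
tool_rot: [[0.413, 0.911, 0.001], [0.911, -0.413, 0.0], [0.0, 0.001, -1.0]]
ft_force: [0.2, 0.6, 0.3]
grip_width: 0.0511
gripper_force: 0.0
```

Emit:
jog_arm:
  targets:
    - [0,0,0,0,0,0]
    - [0,0,0,0,0,0]
    - [0,0,0,0,0,0]
    - [0,0,0,0,0,0]
    - [0,0,0,0,0,0]
    - [0,0,0,0,0,0]
    - [0,0,0,0,0,0]
    - [0,0,0,0,0,0]
  hand: 0
  newtons: 90

```text
time_s: 4.1
position: [0.6106, 0.051, 0.1922]
tool_rot: [[0.414, 0.91, 0.001], [0.91, -0.414, 0.0], [0.001, 0.001, -1.0]]
ft_force: [-3.0, 2.1, 6.6]
grip_width: 0.0105
gripper_force: 88.3
```

Emit:
jog_arm:
  targets:
    - [0,0,-0.3,0,0,0]
    - [0,0,-1,0,0,0]
    - [0,0,-2,0,0,0]
    - [0,0,-3,0,0,0]
    - [0,0,-4,0,0,0]
    - [0,0,-5,0,0,0]
    - [0,0,-5,0,0,0]
    - [0,0,-5,0,0,0]

```text
time_s: 4.77
position: [0.6109, 0.0507, 0.2418]
tool_rot: [[0.415, 0.91, 0.001], [0.91, -0.415, -0.0], [0.0, 0.001, -1.0]]
ft_force: [-0.4, -0.1, -6.6]
grip_width: 0.0103
gripper_force: 87.9
```

```bash
python3 -c "
from plan import *
go((459,322,240,-24.3),(459,322,123,-24.3))
"
```

```text
now 4.77 [610.9  50.7 241.8] -24.5 q [-6. 28. 63.  0. 90. 18.] F [-0.4 -0.1 -6.6] w 10.3 gf 87.9
(459, 322, 240, -24.3) 1/2 [9.19, -12.53, 0.08, 0.1, -0.0, -0.1]
(459, 322, 240, -24.3) 2/2 [9.21, -12.52, 0.09, 0.0, 0.0, -0.1]
(459, 322, 123, -24.3) 1/1 [0.0, 0.0, 11.7, 0.0, 0.0, 0.0]
```

Emit:
jog_arm:
  targets:
    - [0.5,-0.6,0,0,0,0]
    - [1.7,-2.3,0,0,0,0]
    - [3.2,-4.4,0,0,0,0]
    - [4.8,-6.6,0,0,0,0]
    - [6.6,-9,0,0,0,0]
    - [8.4,-11.5,0,0,0,0]
    - [10.2,-13.9,0,0,0,0]
    - [12,-16.3,0,0,0,0]

```text
time_s: 5.43
position: [0.5105, 0.2291, 0.2405]
tool_rot: [[0.415, 0.91, -0.001], [0.91, -0.415, -0.0], [-0.001, -0.001, -1.0]]
ft_force: [-0.5, 1.2, -5.8]
grip_width: 0.0102
gripper_force: 87.9
```

Emit:
jog_arm:
  targets:
    - [1.8,-2.4,0,0,0,0]
    - [3.4,-4.6,0,0,0,0]
    - [4.7,-6.4,0,0,0,0]
    - [5.6,-7.7,0,0,0,0]
    - [6.2,-8.5,0,0,0,0]
    - [6.4,-8.75,0,0,0,0]
    - [6.4,-8.75,0,0,0,0]
    - [6.4,-8.75,0,0,0,0]

```text
time_s: 6.1
position: [0.4593, 0.3215, 0.2409]
tool_rot: [[0.415, 0.91, -0.0], [0.91, -0.415, -0.001], [-0.001, 0.0, -1.0]]
ft_force: [-0.4, 0.3, -5.3]
grip_width: 0.0104
gripper_force: 87.9
```

```bash
python3 -c "
from plan import *
from h import *
d=env.get_image('top');
P=cloud(d);g=d['frame'].mean(2);k=((g<45)&(abs(P[...,2]-.005)<.015)&(P[...,0]>.35)&(P[...,1]>.2)&(P[...,1]<.42)).astype(np.uint8)
print(k.sum(), [cv2.boundingRect(k)])
go((459,322,240,-24.3),(459,322,124,-24.3))
"
```

```text
1486 [(163, 157, 66, 136)]
now 6.15 [459.5 321.3 241. ] -24.6 q [23. 23. 72. -0. 86. 47.] F [ 0.3  0.5 -6.7] w 9.9 gf 87.9
(459, 322, 240, -24.3) 1/1 [0.04, -0.08, 0.1, 0.0, 0.0, -0.3]
(459, 322, 124, -24.3) 1/1 [0.0, 0.0, 11.6, 0.0, 0.0, 0.0]
```

Emit:
jog_arm:
  targets:
    - [0,0,1,0,0,0]
    - [0,0,3,0,0,0]
    - [0,0,5,0,0,0]
    - [0,0,7,0,0,0]
    - [0,0,9,0,0,0]
    - [0,0,10.5,0,0,0]
    - [0,0,11.3,0,0,0]
    - [0,0,11.5,0,0,0]

```text
time_s: 6.82
position: [0.4591, 0.3212, 0.1248]
tool_rot: [[0.416, 0.909, -0.002], [0.909, -0.416, -0.001], [-0.002, -0.002, -1.0]]
ft_force: [-0.0, 0.2, -6.5]
grip_width: 0.0099
gripper_force: 88.0
```

Emit:
jog_arm:
  targets:
    - [0,0,0.1,0,0,0]
    - [0,0,0.2,0,0,0]
    - [0,0,0.2,0,0,0]

```text
time_s: 7.07
position: [0.4595, 0.3221, 0.1249]
tool_rot: [[0.415, 0.91, 0.001], [0.91, -0.415, 0.001], [0.001, 0.001, -1.0]]
ft_force: [0.7, 0.3, -5.0]
grip_width: 0.0105
gripper_force: 88.0
```

Emit:
jog_arm:
  targets:
    - [0,0,0.1,0,0,0]
    - [0,0,0.1,0,0,0]
    - [0,0,0.1,0,0,0]

```text
time_s: 7.32
position: [0.4591, 0.3221, 0.1234]
tool_rot: [[0.415, 0.91, 0.0], [0.91, -0.415, 0.0], [0.0, 0.0, -1.0]]
ft_force: [-1.1, 0.2, -5.5]
grip_width: 0.0105
gripper_force: 88.0
```

Not yet in contact; I'll ease down further.

Emit:
jog_arm:
  targets:
    - [0,0,0.1,0,0,0]
    - [0,0,0.1,0,0,0]
    - [0,0,0.1,0,0,0]
    - [0,0,0.1,0,0,0]

```text
time_s: 7.65
position: [0.4591, 0.3221, 0.1222]
tool_rot: [[0.415, 0.91, 0.0], [0.91, -0.415, 0.0], [0.0, 0.0, -1.0]]
ft_force: [-0.8, -0.3, -5.0]
grip_width: 0.0101
gripper_force: 88.2
```

Emit:
jog_arm:
  targets:
    - [0,0,0.1,0,0,0]
    - [0,0,0.1,0,0,0]
    - [0,0,0.1,0,0,0]

```text
time_s: 7.9
position: [0.4592, 0.3224, 0.1221]
tool_rot: [[0.415, 0.91, 0.001], [0.91, -0.415, 0.001], [0.001, 0.001, -1.0]]
ft_force: [-4.0, 0.5, 6.5]
grip_width: 0.0104
gripper_force: 89.6
```

Emit:
jog_arm:
  targets:
    - [0,0,0,0,0,0]
    - [0,0,0,0,0,0]
    - [0,0,0,0,0,0]
    - [0,0,0,0,0,0]
    - [0,0,0,0,0,0]
  hand: 0.6

```text
time_s: 8.32
position: [0.4592, 0.3221, 0.1211]
tool_rot: [[0.415, 0.91, 0.0], [0.91, -0.415, -0.0], [0.0, 0.0, -1.0]]
ft_force: [-0.1, 0.0, -0.1]
grip_width: 0.0514
gripper_force: 0.0
```

Emit:
jog_arm:
  targets:
    - [0,0,-0.5,0,0,0]
    - [0,0,-2,0,0,0]
    - [0,0,-5,0,0,0]
    - [0,0,-9,0,0,0]
    - [0,0,-9,0,0,0]
    - [0,0,-9,0,0,0]

```text
time_s: 8.82
position: [0.4598, 0.3224, 0.2135]
tool_rot: [[0.415, 0.91, 0.005], [0.91, -0.415, 0.002], [0.004, 0.003, -1.0]]
ft_force: [-0.7, 0.4, 0.0]
grip_width: 0.051
gripper_force: 0.0
```

```bash
python3 -c "
from plan import *
from h import *
d=env.get_image('scene');print(bar(d,.147))
for n in ('top','scene'):
    d=env.get_image(n);P=cloud(d);k=(np.hypot(P[...,0]-.4796,P[...,1]-.1313)<.02)&(P[...,2]>.068);q=P[k];print(n,len(q),np.median(q,0),np.percentile(q[:,2],[10,50,90]),rect(q[:,:2])) if len(q) else 0
go((479.6,131.3,150,-59.2),(479.6,131.3,95,-59.2))
"
```

```text
[((array([460.43234253, 321.67788696]), 76.95808410644531, 15.646188735961914, 64.30215454101562), np.float64(0.14411285785265038), np.int32(196))]
top 186 [0.47854094 0.13093151 0.07710292] [0.0706468  0.07710292 0.08440123] (array([479.93875122, 131.96832275]), 38.60520553588867, 38.15341567993164, 2.622643232345581)
scene 173 [0.4825491  0.12797756 0.07881654] [0.0711511  0.07881654 0.08388069] (array([479.91973877, 130.16516113]), 38.217044830322266, 36.08990478515625, 35.936065673828125)
now 8.97 [458.6 321.9 210.2] -24.5 q [23. 24. 75. -0. 82. 47.] F [-0.   0.3  0.6] w 51.4 gf 0.0
(479.6, 131.3, 150, -59.2) 1/1 [-16.46, 9.82, 6.03, -0.0, 0.1, 34.7]
(479.6, 131.3, 95, -59.2) 1/1 [0.0, 0.0, 5.5, 0.0, 0.0, 0.0]
```

Emit:
jog_arm:
  targets:
    - [-16.5,9.8,6,0,0,34.7]
    - [-16.5,9.8,6,0,0,34.7]
    - [-16.5,9.8,6,0,0,34.7]
    - [-16.5,9.8,6,0,0,34.7]
    - [-16.5,9.8,6,0,0,34.7]
    - [-16.5,9.8,6,0,0,34.7]
    - [-16.5,9.8,6,0,0,34.7]
    - [-16.5,9.8,6,0,0,34.7]
  hand: 0
  newtons: 30

```text
time_s: 9.63
position: [0.4796, 0.1316, 0.1507]
tool_rot: [[0.859, 0.513, -0.001], [0.513, -0.859, 0.0], [-0.001, -0.001, -1.0]]
ft_force: [-0.1, 0.4, -0.5]
grip_width: 0.0001
gripper_force: 0.0
```

Emit:
jog_arm:
  targets:
    - [0,0,3,0,0,0]
    - [0,0,5,0,0,0]
    - [0,0,6,0,0,0]
    - [0,0,6,0,0,0]
    - [0,0,6,0,0,0]

```text
time_s: 10.05
position: [0.4797, 0.1324, 0.0912]
tool_rot: [[0.858, 0.514, -0.0], [0.514, -0.858, 0.0], [-0.0, -0.0, -1.0]]
ft_force: [0.5, 0.5, 0.5]
grip_width: -0.0002
gripper_force: 0.0
```

Emit:
jog_arm:
  targets:
    - [0,0,0.2,0,0,0]
    - [0,0,0.5,0,0,0]
    - [0,0,0.5,0,0,0]
    - [0,0,0.5,0,0,0]

```text
time_s: 10.38
position: [0.4799, 0.1314, 0.0864]
tool_rot: [[0.859, 0.512, 0.001], [0.512, -0.859, 0.0], [0.0, 0.0, -1.0]]
ft_force: [-0.3, 0.0, 0.7]
grip_width: 0.0001
gripper_force: 0.0
```

Emit:
jog_arm:
  targets:
    - [0,0,0.1,0,0,0]
    - [0,0,0.2,0,0,0]
    - [0,0,0.3,0,0,0]
    - [0,0,0.4,0,0,0]
    - [0,0,0.4,0,0,0]

```text
time_s: 10.8
position: [0.4798, 0.1313, 0.082]
tool_rot: [[0.859, 0.512, -0.0], [0.512, -0.859, -0.0], [-0.0, -0.0, -1.0]]
ft_force: [1.1, 0.5, 1.4]
grip_width: 0.0002
gripper_force: 0.7
```

Emit:
jog_arm:
  targets:
    - [0,0,0.1,0,0,0]
    - [0,0,0.2,0,0,0]
    - [0,0,0.3,0,0,0]
    - [0,0,0.3,0,0,0]

```text
time_s: 11.13
position: [0.4799, 0.1312, 0.0791]
tool_rot: [[0.859, 0.512, 0.0], [0.512, -0.859, -0.0], [0.0, 0.0, -1.0]]
ft_force: [-0.8, -0.0, 2.5]
grip_width: -0.0001
gripper_force: 1.5
```

Emit:
jog_arm:
  targets:
    - [0,0,0.1,0,0,0]
    - [0,0,0.2,0,0,0]
    - [0,0,0.2,0,0,0]
    - [0,0,0.2,0,0,0]

```text
time_s: 11.47
position: [0.4798, 0.1313, 0.0772]
tool_rot: [[0.859, 0.512, 0.0], [0.512, -0.859, -0.0], [0.0, 0.0, -1.0]]
ft_force: [-0.9, -1.0, 4.4]
grip_width: -0.0003
gripper_force: 2.1
```

Emit:
jog_arm:
  targets:
    - [0,0,0.1,0,0,0]
    - [0,0,0.1,0,0,0]
    - [0,0,0.1,0,0,0]
    - [0,0,0.1,0,0,0]

```text
time_s: 11.8
position: [0.4798, 0.1313, 0.0762]
tool_rot: [[0.859, 0.512, 0.0], [0.512, -0.859, -0.0], [0.0, 0.0, -1.0]]
ft_force: [-1.3, -1.1, 4.8]
grip_width: 0.0
gripper_force: 2.4
```

Emit:
jog_arm:
  targets:
    - [0,0,0.1,0,0,0]
    - [0,0,0.1,0,0,0]
    - [0,0,0.1,0,0,0]
    - [0,0,0.1,0,0,0]

```text
time_s: 12.13
position: [0.4799, 0.1313, 0.0759]
tool_rot: [[0.859, 0.512, 0.001], [0.512, -0.859, -0.0], [0.001, 0.001, -1.0]]
ft_force: [-3.8, -1.6, 13.3]
grip_width: -0.0005
gripper_force: 6.5
```

Emit:
jog_arm:
  targets:
    - [0,0,-2,0,0,0]
    - [0,0,-5,0,0,0]
    - [0,0,-8,0,0,0]
    - [0,0,-8,0,0,0]
    - [0,0,-8,0,0,0]

```text
time_s: 12.55
position: [0.4803, 0.1314, 0.1559]
tool_rot: [[0.859, 0.512, 0.003], [0.512, -0.859, 0.0], [0.002, 0.001, -1.0]]
ft_force: [-0.6, 0.6, -0.3]
grip_width: -0.0002
gripper_force: 0.0
```

```bash
python3 -c "
from plan import *
from h import *
for n in ('top','scene'):
    d=env.get_image(n);print(n);cv2.imwrite('pics/k%s.png'%n,d['frame'][:,:,::-1])
    for t in tins(d,zlo=.029,amax=1500):
        if t[1]<100: print(*t)
go((548.6,-174.5,150,-59.2),(548.6,-174.5,80,-59.2),(548.6,-174.5,3,-59.2))
"
```

```text
top
[ 666. -189.] 64 44 172.7 33 372 [186 189 191] 25
[ 571. -324.] 88 61 -154.2 34 731 [188 190 192] 36
[ 546. -177.] 89 61 30.8 34 738 [188 191 193] 31
[ 429. -337.] 78 52 158.1 34 559 [188 190 192] 29
[ 416. -198.] 77 53 -165.5 34 567 [188 190 192] 32
[347. -85.] 77 52 -49.3 34 573 [191 139   0] 4
[ 294. -211.] 79 52 74.8 34 584 [ 42 161  78] 0
scene
[474. 300.] 82 39 33.4 37 122 [92 93 93] 0
[350. -88.] 78 53 -48.7 35 555 [209 141  70] 14
[ 296. -213.] 77 55 74.9 35 587 [ 77 162  95] 10
[ 418. -201.] 79 54 -165.2 35 651 [201 198 201] 48
[ 549. -179.] 89 61 31.2 35 971 [205 202 205] 37
[ 432. -339.] 81 53 157.6 35 752 [200 197 200] 56
[ 669. -190.] 67 44 173.1 35 609 [206 204 206] 64
[ 574. -325.] 92 60 -153.7 35 1146 [205 202 205] 70
now 12.65 [479.3 131.3 154.1] -59.2 q [ 2. 21. 90.  0. 69. 61.] F [ 0.9 -0.2 -0.3] w -0.1 gf 0.0
(548.6, -174.5, 150, -59.2) 1/2 [-4.85, 14.91, 0.2, -0.1, 0.1, -0.0]
(548.6, -174.5, 150, -59.2) 2/2 [-4.85, 14.91, 0.21, 0.0, 0.0, -0.0]
(548.6, -174.5, 80, -59.2) 1/1 [0.0, 0.0, 7.0, 0.0, 0.0, 0.0]
(548.6, -174.5, 3, -59.2) 1/1 [0.0, 0.0, 7.7, 0.0, 0.0, 0.0]
```

Emit:
jog_arm:
  targets:
    - [-4.9,14.9,0.2,0,0,0]
    - [-4.9,14.9,0.2,0,0,0]
    - [-4.9,14.9,0.2,0,0,0]
    - [-4.9,14.9,0.2,0,0,0]
    - [-9.8,30,0.3,0,0,0]
    - [-9.8,30,0.3,0,0,0]
    - [-9.8,30,0.3,0,0,0]
    - [-9.8,30,0.3,0,0,0]
  hand: 1

```text
time_s: 13.32
position: [0.549, -0.1793, 0.1503]
tool_rot: [[0.86, 0.511, -0.002], [0.511, -0.86, 0.001], [-0.001, -0.002, -1.0]]
ft_force: [1.1, 0.5, 0.4]
grip_width: 0.0853
gripper_force: 0.0
```

Emit:
jog_arm:
  targets:
    - [0,0,0,0,0,0]
    - [0,0,0,0,0,0]
    - [0,0,0,0,0,0]
    - [0,0,0,0,0,0]

```text
time_s: 13.65
position: [0.5488, -0.1753, 0.1514]
tool_rot: [[0.858, 0.513, -0.001], [0.513, -0.858, 0.001], [-0.001, -0.002, -1.0]]
ft_force: [-0.2, -0.6, -0.8]
grip_width: 0.0854
gripper_force: 0.0
```

```bash
python3 -c "
from plan import *
go((550,-176,70,-59),(550,-176,4,-59))
"
```

```text
now 13.65 [ 548.8 -175.3  151.4] -59.1 q [-29.  28.  77.   0.  74.  30.] F [-0.2 -0.6 -0.8] w 85.4 gf 0.0
(550, -176, 70, -59) 1/1 [0.07, 0.13, 8.14, -0.1, 0.0, -0.1]
(550, -176, 4, -59) 1/1 [0.0, 0.0, 6.6, 0.0, 0.0, 0.0]
```

Emit:
jog_arm:
  targets:
    - [0.1,0.1,4,0,0,0]
    - [0.1,0.1,8,0,0,0]
    - [0.1,0.1,11,0,0,0]
    - [0.1,0.1,13.5,0,0,0]
    - [0.1,0.1,14.7,0,0,0]
    - [0.1,0.1,14.7,0,0,0]
    - [0.1,0.1,14.7,0,0,0]
    - [0.1,0.1,14.7,0,0,0]

```text
time_s: 14.32
position: [0.5512, -0.1766, 0.0063]
tool_rot: [[0.858, 0.513, 0.002], [0.513, -0.858, -0.001], [0.001, 0.002, -1.0]]
ft_force: [0.1, -0.1, 0.0]
grip_width: 0.0856
gripper_force: 0.0
```

Emit:
jog_arm:
  targets:
    - [0,0,0,0,0,0]
    - [0,0,0,0,0,0]
    - [0,0,0,0,0,0]
    - [0,0,0,0,0,0]
    - [0,0,0,0,0,0]
    - [0,0,0,0,0,0]
    - [0,0,0,0,0,0]
  hand: 0
  newtons: 60

```text
time_s: 14.9
position: [0.5511, -0.1771, 0.0065]
tool_rot: [[0.859, 0.512, 0.002], [0.512, -0.859, -0.001], [0.001, 0.002, -1.0]]
ft_force: [-0.7, 1.5, 6.1]
grip_width: 0.0587
gripper_force: 65.7
```

Emit:
jog_arm:
  targets:
    - [0,0,-1,0,0,0]
    - [0,0,-3,0,0,0]
    - [0,0,-6,0,0,0]
    - [0,0,-9,0,0,0]
    - [0,0,-12,0,0,0]
    - [0,0,-14,0,0,0]
    - [0,0,-15,0,0,0]
    - [0,0,-15,0,0,0]

```text
time_s: 15.57
position: [0.5511, -0.1772, 0.1575]
tool_rot: [[0.859, 0.512, 0.004], [0.512, -0.859, -0.002], [0.002, 0.004, -1.0]]
ft_force: [-0.3, -0.2, -3.1]
grip_width: 0.0591
gripper_force: 65.6
```

```bash
python3 -c "
from plan import *
go((602.6,53,155,-100.3),(602.6,53,82,-100.3))
"
```

```text
now 15.57 [ 551.1 -177.2  157.5] -59.2 q [-30.  28.  77.  -0.  75.  30.] F [-0.3 -0.2 -3.1] w 59.1 gf 65.6
(602.6, 53, 155, -100.3) 1/1 [16.21, -17.14, 0.22, 0.2, -0.2, 41.1]
(602.6, 53, 82, -100.3) 1/1 [0.0, 0.0, 7.3, 0.0, 0.0, 0.0]
```

Emit:
jog_arm:
  targets:
    - [1,-1,0,0,0,2]
    - [3.5,-3.7,0,0,0,8]
    - [6,-6.3,0,0.1,-0.1,14]
    - [8.5,-9,0.1,0.1,-0.1,21]
    - [11,-11.6,0.1,0.1,-0.1,27.5]
    - [13.5,-14.3,0.2,0.2,-0.2,34]
    - [15.5,-16.4,0.2,0.2,-0.2,39]
    - [16.2,-17.1,0.2,0.2,-0.2,41.1]

```text
time_s: 16.23
position: [0.6016, 0.057, 0.151]
tool_rot: [[0.984, -0.18, -0.007], [-0.18, -0.984, 0.004], [-0.008, -0.003, -1.0]]
ft_force: [-0.8, -0.4, -3.4]
grip_width: 0.059
gripper_force: 65.6
```

Emit:
jog_arm:
  targets:
    - [0,0,0,0,0,0]
    - [0,0,1,0,0,0]
    - [0,0,2.5,0,0,0]
    - [0,0,4,0,0,0]
    - [0,0,5,0,0,0]
    - [0,0,5,0,0,0]
    - [0,0,5,0,0,0]

```text
time_s: 16.82
position: [0.6017, 0.0523, 0.1024]
tool_rot: [[0.984, -0.179, -0.006], [-0.179, -0.984, 0.003], [-0.006, -0.002, -1.0]]
ft_force: [-0.8, -0.3, -2.5]
grip_width: 0.059
gripper_force: 65.5
```

```bash
python3 -c "
from plan import *
go((602.6,53,84,-100.3))
"
```

```text
now 16.82 [601.7  52.3 102.4] -100.3 q [-6. 34. 76.  0. 70. 94.] F [-0.8 -0.3 -2.5] w 59.0 gf 65.5
(602.6, 53, 84, -100.3) 1/1 [0.09, -0.09, 1.84, -0.1, 0.3, -0.0]
```

Emit:
jog_arm:
  targets:
    - [0.1,-0.1,0.5,-0.1,0.3,0]
    - [0.1,-0.1,1.2,-0.1,0.3,0]
    - [0.1,-0.1,1.7,-0.1,0.3,0]
    - [0.1,-0.1,1.9,-0.1,0.3,0]
    - [0.1,-0.1,1.9,-0.1,0.3,0]
    - [0.1,-0.1,1.9,-0.1,0.3,0]

```text
time_s: 17.32
position: [0.6032, 0.0539, 0.0841]
tool_rot: [[0.984, -0.179, 0.001], [-0.179, -0.984, 0.0], [0.001, -0.0, -1.0]]
ft_force: [0.0, 0.5, -3.5]
grip_width: 0.0587
gripper_force: 65.7
```

Emit:
jog_arm:
  targets:
    - [0,0,0.1,0,0,0]
    - [0,0,0.1,0,0,0]
    - [0,0,0.1,0,0,0]

```text
time_s: 17.57
position: [0.6032, 0.0539, 0.0833]
tool_rot: [[0.984, -0.179, 0.001], [-0.179, -0.984, 0.0], [0.001, -0.0, -1.0]]
ft_force: [0.4, 0.3, -1.2]
grip_width: 0.0589
gripper_force: 65.7
```

Emit:
jog_arm:
  targets:
    - [0,0,0.1,0,0,0]
    - [0,0,0.1,0,0,0]
    - [0,0,0.1,0,0,0]

```text
time_s: 17.82
position: [0.6031, 0.0539, 0.0821]
tool_rot: [[0.984, -0.179, 0.001], [-0.179, -0.984, 0.0], [0.001, -0.0, -1.0]]
ft_force: [0.6, -0.8, -3.5]
grip_width: 0.0589
gripper_force: 65.7
```

Emit:
jog_arm:
  targets:
    - [0,0,0.1,0,0,0]
    - [0,0,0.1,0,0,0]
    - [0,0,0.1,0,0,0]

```text
time_s: 18.07
position: [0.6032, 0.0539, 0.0815]
tool_rot: [[0.984, -0.179, 0.001], [-0.179, -0.984, -0.0], [0.001, -0.0, -1.0]]
ft_force: [-1.1, -0.6, 2.2]
grip_width: 0.059
gripper_force: 66.1
```

Emit:
jog_arm:
  targets:
    - [0,0,0.05,0,0,0]
    - [0,0,0.05,0,0,0]
    - [0,0,0.05,0,0,0]

```text
time_s: 18.32
position: [0.6032, 0.0539, 0.0815]
tool_rot: [[0.984, -0.179, 0.002], [-0.179, -0.984, -0.0], [0.002, -0.0, -1.0]]
ft_force: [-2.7, 0.8, 5.8]
grip_width: 0.059
gripper_force: 66.8
```

```bash
cat >> h.py <<'E'
def lid(d,z0,cx=602.6,cy=53,r=75,tol=.007):
    "rect of what stands at height z0 near the pan, in mm; ray-plane at z0"
    P=cloud(d);k=(abs(P[...,2]-z0)<tol)&(np.hypot(P[...,0]*1000-cx,P[...,1]*1000-cy)<r)&(d['depth']>0)
    k=k.astype(np.uint8);n,l,st,_=cv2.connectedComponentsWithStats(k,connectivity=4);i=1+st[1:,4].argmax()
    k=cv2.morphologyEx((l==i).astype(np.uint8),3,np.ones((3,3)))>0;v,u=np.nonzero(k);q=onplane(d,np.c_[u,v],z0)[:,:2]
    c,w,h,a=rect(q);return c.round(1),round(w,1),round(h,1),round(a,1),len(q)
E
python3 -c "
from plan import *
go((602.6,53,150,-100.3))
"
```

```text
now 18.32 [603.2  53.9  81.5] -100.3 q [-6. 35. 77.  0. 67. 94.] F [-2.7  0.8  5.8] w 59.0 gf 66.8
(602.6, 53, 150, -100.3) 1/1 [-0.04, 0.1, -6.85, -0.0, -0.1, 0.0]
```

Emit:
jog_arm:
  targets:
    - [0,0,0,0,0,0]
    - [0,0,0,0,0,0]
    - [0,0,0,0,0,0]
    - [0,0,0,0,0,0]
  hand: 0.9

```text
time_s: 18.65
position: [0.6032, 0.0539, 0.0805]
tool_rot: [[0.984, -0.179, 0.001], [-0.179, -0.984, 0.0], [0.001, -0.0, -1.0]]
ft_force: [-0.6, -0.2, 0.5]
grip_width: 0.0766
gripper_force: 0.0
```

Emit:
jog_arm:
  targets:
    - [0,0,-1,0,0,0]
    - [0,0,-3,0,0,0]
    - [0,0,-7,0,0,0]
    - [0,0,-11,0,0,0]
    - [0,0,-11,0,0,0]
    - [0,0,-11,0,0,0]
  hand: 1

```text
time_s: 19.15
position: [0.6038, 0.0539, 0.1936]
tool_rot: [[0.984, -0.179, 0.007], [-0.179, -0.984, -0.001], [0.007, -0.001, -1.0]]
ft_force: [0.7, 0.5, -1.2]
grip_width: 0.0856
gripper_force: 0.0
```

```bash
python3 -c "
from plan import *
go((569.6,-325.8,150,-64),(569.6,-325.8,6,-64))
"
```

```text
now 19.15 [603.8  53.9 193.6] -100.3 q [-6. 29. 69.  0. 82. 94.] F [ 0.7  0.5 -1.2] w 85.6 gf 0.0
(569.6, -325.8, 150, -64) 1/2 [1.69, 18.99, 2.18, 0.0, -0.4, -18.1]
(569.6, -325.8, 150, -64) 2/2 [-4.29, 18.57, 2.18, 0.0, 0.0, -18.1]
(569.6, -325.8, 6, -64) 1/1 [0.0, 0.0, 14.4, 0.0, 0.0, 0.0]
```

Emit:
jog_arm:
  targets:
    - [1.7,19,2.2,0,0,-18.1]
    - [1.7,19,2.2,0,0,-18.1]
    - [1.7,19,2.2,0,0,-18.1]
    - [1.7,19,2.2,0,0,-18.1]
    - [1.7,19,2.2,0,0,-18.1]
    - [1.7,19,2.2,0,0,-18.1]

```text
time_s: 19.65
position: [0.5845, -0.1413, 0.1665]
tool_rot: [[0.991, 0.13, -0.002], [0.13, -0.991, 0.0], [-0.002, -0.0, -1.0]]
ft_force: [-0.7, -0.1, 0.0]
grip_width: 0.0854
gripper_force: 0.0
```

Emit:
jog_arm:
  targets:
    - [-4.3,18.6,2.2,0,0,-18.1]
    - [-4.3,18.6,2.2,0,0,-18.1]
    - [-4.3,18.6,2.2,0,0,-18.1]
    - [-4.3,18.6,2.2,0,0,-18.1]
    - [-4.3,18.6,2.2,0,0,-18.1]
    - [-4.3,18.6,2.2,0,0,-18.1]
    - [-4.3,18.6,2.2,0,0,-18.1]
    - [-4.3,18.6,2.2,0,0,-18.1]

```text
time_s: 20.32
position: [0.5684, -0.325, 0.146]
tool_rot: [[0.899, 0.437, -0.0], [0.437, -0.899, 0.001], [0.001, -0.001, -1.0]]
ft_force: [0.8, 0.4, -0.0]
grip_width: 0.0854
gripper_force: 0.0
```

```bash
python3 -c "
from plan import *
from h import *
for n in('top','scene'):
    d=env.get_image(n);print(n,lid(d,.109));cv2.imwrite('pics/l1%s.png'%n,d['frame'][:,:,::-1])
    for t in tins(d,zlo=.029,amax=1500):
        if t[1]<100 and t[0][0]<700: print(*t[:5])
go((569.6,-325.8,6,-64))
"
```

```text
top (array([598.1,  56.2]), 90.4, 60.3, -10.4, 820)
[ 666. -189.] 67 44 172.7 34
[ 437. -185.] 45 27 121.4 34
scene (array([601. ,  53.9]), 91.2, 62.0, -10.2, 964)
[475. 299.] 82 40 33.4 38
[350. -88.] 79 53 -48.8 35
[ 279. -232.] 48 28 -37.9 35
[ 418. -200.] 80 53 -165.2 35
[ 669. -190.] 67 44 172.5 35
[ 574. -326.] 91 61 -153.9 35
now 20.42 [ 568.8 -324.5  146.6] -64.0 q [-40.  36.  64.   0.  80.  24.] F [ 0.7 -0.3  0.9] w 85.4 gf 0.0
(569.6, -325.8, 6, -64) 1/1 [0.01, 0.15, 14.06, -0.0, -0.0, 0.0]
```

Emit:
jog_arm:
  targets:
    - [0,0.15,4,0,0,0]
    - [0,0.15,8,0,0,0]
    - [0,0.15,11,0,0,0]
    - [0,0.15,13.2,0,0,0]
    - [0,0.15,14,0,0,0]
    - [0,0.15,14,0,0,0]
    - [0,0.15,14,0,0,0]
    - [0,0.15,14,0,0,0]

```text
time_s: 21.08
position: [0.5702, -0.3278, 0.0087]
tool_rot: [[0.899, 0.437, 0.003], [0.437, -0.899, -0.002], [0.002, 0.003, -1.0]]
ft_force: [-1.3, 0.1, -0.9]
grip_width: 0.0855
gripper_force: 0.0
```

Emit:
jog_arm:
  targets:
    - [0,0,0,0,0,0]
    - [0,0,0,0,0,0]
    - [0,0,0,0,0,0]
    - [0,0,0,0,0,0]
    - [0,0,0,0,0,0]
    - [0,0,0,0,0,0]
    - [0,0,0,0,0,0]
  hand: 0
  newtons: 60

```text
time_s: 21.67
position: [0.5697, -0.3278, 0.0081]
tool_rot: [[0.9, 0.437, 0.003], [0.437, -0.9, -0.001], [0.002, 0.002, -1.0]]
ft_force: [-0.3, 0.9, 5.9]
grip_width: 0.0591
gripper_force: 66.3
```

Emit:
jog_arm:
  targets:
    - [0,0,-1,0,0,0]
    - [0,0,-3,0,0,0]
    - [0,0,-6,0,0,0]
    - [0,0,-9,0,0,0]
    - [0,0,-12,0,0,0]
    - [0,0,-15,0,0,0]
    - [0,0,-17,0,0,0]
    - [0,0,-17,0,0,0]

```text
time_s: 22.33
position: [0.5702, -0.3284, 0.1822]
tool_rot: [[0.9, 0.437, 0.008], [0.437, -0.9, -0.006], [0.004, 0.008, -1.0]]
ft_force: [0.2, 0.4, -1.9]
grip_width: 0.0589
gripper_force: 65.6
```

```bash
python3 -c "
from plan import *
go((603,53.5,175,79.7),(603,53.5,120,79.7))
"
```

```text
now 22.33 [ 570.2 -328.4  182.2] -64.1 q [-40.  35.  60.   0.  84.  24.] F [ 0.2  0.4 -1.9] w 58.9 gf 65.6
(603, 53.5, 175, 79.7) 1/3 [6.55, -10.98, 0.18, 0.6, -0.0, -47.9]
(603, 53.5, 175, 79.7) 2/3 [12.53, -2.49, 0.24, 0.0, 0.0, -47.9]
(603, 53.5, 175, 79.7) 3/3 [10.25, 7.63, 0.24, 0.0, 0.0, -47.9]
(603, 53.5, 120, 79.7) 1/1 [0.0, 0.0, 5.5, 0.0, 0.0, 0.0]
```

Emit:
jog_arm:
  targets:
    - [0.7,-1.2,0,0,0,-5]
    - [1.5,-2.6,0.1,0,0,-11]
    - [2.4,-4,0.1,0,0,-17.5]
    - [3.3,-5.5,0.1,0.3,0,-24]
    - [4.2,-7,0.1,0.3,0,-30.5]
    - [5.1,-8.5,0.2,0.5,0,-37]
    - [5.9,-10,0.2,0.6,0,-43.5]
    - [6.5,-11,0.2,0.6,0,-47.9]

```text
time_s: 23.0
position: [0.5788, -0.1984, 0.1732]
tool_rot: [[0.273, 0.962, -0.009], [0.962, -0.273, 0.008], [0.005, -0.011, -1.0]]
ft_force: [0.2, 0.5, -3.1]
grip_width: 0.0588
gripper_force: 65.4
```

Emit:
jog_arm:
  targets:
    - [1.6,-0.3,0,0,0,-6]
    - [3.2,-0.6,0,0,0,-12]
    - [4.8,-1,0.1,0,0,-18]
    - [6.3,-1.3,0.1,0,0,-24]
    - [7.8,-1.6,0.2,0,0,-30]
    - [9.4,-1.9,0.2,0,0,-36]
    - [11,-2.2,0.2,0,0,-42]
    - [12.5,-2.5,0.2,0,0,-47.9]

```text
time_s: 23.67
position: [0.5897, -0.0721, 0.172]
tool_rot: [[-0.53, 0.848, -0.009], [0.848, 0.53, 0.007], [0.011, -0.004, -1.0]]
ft_force: [0.2, -0.0, -3.0]
grip_width: 0.0587
gripper_force: 65.4
```

Emit:
jog_arm:
  targets:
    - [1.5,1.1,0,0,0,-7]
    - [3,2.2,0,0,0,-14]
    - [4.5,3.3,0.1,0,0,-21]
    - [6,4.4,0.1,0,0,-28]
    - [7.5,5.5,0.2,0,0,-35]
    - [9,6.7,0.2,0,0,-42]
    - [10.2,7.6,0.2,0,0,-47.9]
    - [10.2,7.6,0.2,0,0,-47.9]

```text
time_s: 24.33
position: [0.6006, 0.0562, 0.1708]
tool_rot: [[-0.985, 0.173, -0.009], [0.173, 0.985, 0.008], [0.01, 0.006, -1.0]]
ft_force: [-0.3, -0.5, -3.3]
grip_width: 0.0587
gripper_force: 65.4
```

Emit:
jog_arm:
  targets:
    - [0,0,0,0,0,0]
    - [0,0,1,0,0,0]
    - [0,0,2.5,0,0,0]
    - [0,0,3.5,0,0,0]
    - [0,0,3.5,0,0,0]
    - [0,0,3.5,0,0,0]

```text
time_s: 24.83
position: [0.6009, 0.0532, 0.1364]
tool_rot: [[-0.983, 0.182, -0.009], [0.182, 0.983, 0.007], [0.01, 0.005, -1.0]]
ft_force: [1.0, 0.2, -2.2]
grip_width: 0.0589
gripper_force: 65.3
```

```bash
python3 -c "
from plan import *
go((603.2,53.5,120,79.7))
"
```

```text
now 24.83 [600.9  53.2 136.4] 79.5 q [ -6.  32.  74.   0.  75. -86.] F [ 1.   0.2 -2.2] w 58.9 gf 65.3
(603.2, 53.5, 120, 79.7) 1/1 [-0.24, 0.06, 1.63, 0.3, -0.6, -0.2]
```

Emit:
jog_arm:
  targets:
    - [-0.25,0,0.5,0.3,-0.6,-0.2]
    - [-0.25,0,1,0.3,-0.6,-0.2]
    - [-0.25,0,1.4,0.3,-0.6,-0.2]
    - [-0.25,0,1.6,0.3,-0.6,-0.2]
    - [-0.25,0,1.6,0.3,-0.6,-0.2]
    - [-0.25,0,1.6,0.3,-0.6,-0.2]

```text
time_s: 25.33
position: [0.6035, 0.0534, 0.1211]
tool_rot: [[-0.984, 0.177, 0.002], [0.177, 0.984, -0.0], [-0.002, 0.0, -1.0]]
ft_force: [0.6, 0.4, -3.3]
grip_width: 0.0591
gripper_force: 65.5
```

Emit:
jog_arm:
  targets:
    - [0,0,0.15,0,0,0]
    - [0,0,0.15,0,0,0]
    - [0,0,0.15,0,0,0]

```text
time_s: 25.58
position: [0.6035, 0.0534, 0.1197]
tool_rot: [[-0.984, 0.177, 0.003], [0.177, 0.984, -0.0], [-0.003, 0.0, -1.0]]
ft_force: [-0.5, -0.5, -2.7]
grip_width: 0.0586
gripper_force: 65.5
```

Emit:
jog_arm:
  targets:
    - [0,0,0.1,0,0,0]
    - [0,0,0.1,0,0,0]
    - [0,0,0.1,0,0,0]

```text
time_s: 25.83
position: [0.6035, 0.0535, 0.1186]
tool_rot: [[-0.984, 0.177, 0.002], [0.177, 0.984, -0.0], [-0.002, 0.0, -1.0]]
ft_force: [-0.0, 0.8, -3.1]
grip_width: 0.0588
gripper_force: 65.5
```

Emit:
jog_arm:
  targets:
    - [0,0,0.1,0,0,0]
    - [0,0,0.1,0,0,0]
    - [0,0,0.1,0,0,0]

```text
time_s: 26.08
position: [0.6035, 0.0534, 0.1175]
tool_rot: [[-0.984, 0.177, 0.002], [0.177, 0.984, -0.0], [-0.002, 0.0, -1.0]]
ft_force: [1.3, -0.4, -3.2]
grip_width: 0.0589
gripper_force: 65.5
```

Emit:
jog_arm:
  targets:
    - [0,0,0.1,0,0,0]
    - [0,0,0.1,0,0,0]
    - [0,0,0.1,0,0,0]

```text
time_s: 26.33
position: [0.6037, 0.0534, 0.1172]
tool_rot: [[-0.984, 0.177, 0.003], [0.177, 0.984, -0.0], [-0.003, 0.0, -1.0]]
ft_force: [-1.4, 0.1, 3.3]
grip_width: 0.059
gripper_force: 66.0
```

Emit:
jog_arm:
  targets:
    - [0,0,0,0,0,0]
    - [0,0,0,0,0,0]
    - [0,0,0,0,0,0]
    - [0,0,0,0,0,0]
  hand: 0.9

```text
time_s: 26.67
position: [0.6036, 0.0534, 0.1166]
tool_rot: [[-0.984, 0.177, 0.003], [0.177, 0.984, -0.0], [-0.003, 0.0, -1.0]]
ft_force: [-0.2, 1.0, 0.2]
grip_width: 0.077
gripper_force: 0.0
```

Emit:
jog_arm:
  targets:
    - [0,0,-1,0,0,0]
    - [0,0,-3,0,0,0]
    - [0,0,-6,0,0,0]
    - [0,0,-9,0,0,0]
    - [0,0,-9,0,0,0]
    - [0,0,-9,0,0,0]
    - [0,0,-9,0,0,0]

```text
time_s: 27.25
position: [0.603, 0.0535, 0.2063]
tool_rot: [[-0.984, 0.177, 0.002], [0.177, 0.984, -0.0], [-0.002, 0.0, -1.0]]
ft_force: [-0.6, 0.1, -0.2]
grip_width: 0.0771
gripper_force: 0.0
```

```bash
python3 -c "
from plan import *
go((427.7,-336.9,150,68),(427.7,-336.9,7,68))
"
```

```text
now 27.25 [603.   53.5 206.3] 79.8 q [ -6.  28.  68.  -0.  84. -86.] F [-0.6  0.1 -0.2] w 77.1 gf 0.0
(427.7, -336.9, 150, 68) 1/2 [5.17, -20.76, 2.81, 0.0, 0.1, 5.9]
(427.7, -336.9, 150, 68) 2/2 [3.01, -21.19, 2.82, 0.0, 0.0, 5.9]
(427.7, -336.9, 7, 68) 1/1 [0.0, 0.0, 14.3, 0.0, 0.0, 0.0]
```

Emit:
jog_arm:
  targets:
    - [5.2,-20.8,2.8,0,0.1,5.9]
    - [5.2,-20.8,2.8,0,0.1,5.9]
    - [5.2,-20.8,2.8,0,0.1,5.9]
    - [5.2,-20.8,2.8,0,0.1,5.9]
    - [5.2,-20.8,2.8,0,0.1,5.9]
    - [5.2,-20.8,2.8,0,0.1,5.9]

```text
time_s: 27.75
position: [0.5125, -0.1461, 0.1765]
tool_rot: [[-0.96, 0.282, -0.003], [0.282, 0.96, 0.001], [0.003, -0.0, -1.0]]
ft_force: [0.2, -0.1, -0.2]
grip_width: 0.0767
gripper_force: 0.0
```

Emit:
jog_arm:
  targets:
    - [3,-21.2,2.8,0,0,5.9]
    - [3,-21.2,2.8,0,0,5.9]
    - [3,-21.2,2.8,0,0,5.9]
    - [3,-21.2,2.8,0,0,5.9]
    - [3,-21.2,2.8,0,0,5.9]
    - [3,-21.2,2.8,0,0,5.9]
    - [3,-21.2,2.8,0,0,5.9]
    - [3,-21.2,2.8,0,0,5.9]

```text
time_s: 28.42
position: [0.4277, -0.3367, 0.1496]
tool_rot: [[-0.927, 0.375, -0.0], [0.375, 0.927, 0.002], [0.001, 0.002, -1.0]]
ft_force: [-0.1, 0.6, -0.7]
grip_width: 0.0767
gripper_force: 0.0
```

```bash
python3 -c "
from plan import *
from h import *
for n in('top','scene'):
    d=env.get_image(n);print(n,lid(d,.143),'\n',bar(d,.147))
    for t in tins(d,zlo=.029,amax=1500):
        if t[1]<100 and 400<t[0][0]<700: print(*t[:5])
go((427.7,-336.9,7,68))
"
```

```text
top (array([601.1,  55.1]), 90.6, 60.3, -10.0, 860) 
 [((array([458.16894531, 322.87695312]), 75.87974548339844, 11.013988494873047, 63.959922790527344), np.float64(0.14647623831068177), np.int32(136))]
[ 666. -188.] 64 45 172.7 33
[ 416. -199.] 77 52 -165.3 34
scene (array([604.8,  52.8]), 91.4, 62.0, -10.0, 1016) 
 [((array([459.99301147, 322.1940918 ]), 77.458984375, 15.525138854980469, 64.33113861083984), np.float64(0.14454443162203728), np.int32(183))]
[475. 301.] 83 42 36.2 37
[ 418. -201.] 80 54 -165.2 35
[ 432. -339.] 80 53 157.6 35
[660. -44.] 84 43 35.0 38
[ 669. -190.] 67 44 173.1 35
now 28.52 [ 428.3 -335.9  150.2] 68.1 q [ -51.   25.   83.    0.   72. -119.] F [ 0.5  0.2 -0. ] w 76.7 gf 0.0
(427.7, -336.9, 7, 68) 1/1 [0.03, -0.13, 14.32, 0.1, 0.0, 0.1]
```

Emit:
jog_arm:
  targets:
    - [0,-0.1,4,0,0,0]
    - [0,-0.1,8,0,0,0]
    - [0,-0.1,11,0,0,0]
    - [0,-0.1,13.2,0,0,0]
    - [0,-0.1,14.3,0,0,0]
    - [0,-0.1,14.3,0,0,0]
    - [0,-0.1,14.3,0,0,0]
    - [0,-0.1,14.3,0,0,0]

```text
time_s: 29.18
position: [0.4283, -0.3381, 0.0085]
tool_rot: [[-0.928, 0.373, 0.002], [0.373, 0.928, -0.001], [-0.002, -0.001, -1.0]]
ft_force: [-0.1, 0.7, -0.0]
grip_width: 0.0766
gripper_force: 0.0
```

Emit:
jog_arm:
  targets:
    - [0,0,0,0,0,0]
    - [0,0,0,0,0,0]
    - [0,0,0,0,0,0]
    - [0,0,0,0,0,0]
    - [0,0,0,0,0,0]
    - [0,0,0,0,0,0]
    - [0,0,0,0,0,0]
  hand: 0
  newtons: 55

```text
time_s: 29.77
position: [0.428, -0.3386, 0.0086]
tool_rot: [[-0.927, 0.374, 0.002], [0.374, 0.927, -0.001], [-0.003, -0.001, -1.0]]
ft_force: [1.2, 1.1, 6.8]
grip_width: 0.051
gripper_force: 58.3
```

Emit:
jog_arm:
  targets:
    - [0,0,-1,0,0,0]
    - [0,0,-4,0,0,0]
    - [0,0,-8,0,0,0]
    - [0,0,-12,0,0,0]
    - [0,0,-15,0,0,0]
    - [0,0,-18,0,0,0]
    - [0,0,-20,0,0,0]
    - [0,0,-20,0,0,0]

```text
time_s: 30.43
position: [0.4281, -0.3393, 0.2124]
tool_rot: [[-0.927, 0.375, 0.006], [0.375, 0.927, -0.007], [-0.008, -0.004, -1.0]]
ft_force: [0.7, -0.4, -0.8]
grip_width: 0.051
gripper_force: 58.6
```

```bash
sed -i "s/ps=np.degrees(np.arctan2(M\[1,1\],M\[0,1\]))/ps=np.degrees(np.arctan2(M[1,1],M[0,1]))\n    if flat: M=Rt(ps)/; s/wmax=52/wmax=52,flat=True/" plan.py; python3 -c "
from plan import *
go((603,53.5,208,-100.3),(603,53.5,155,-100.3))
"
```

```text
now 30.43 [ 428.1 -339.3  212.4] 68.0 q [ -51.   22.   77.    0.   80. -119.] F [ 0.7 -0.4 -0.8] w 51.0 gf 58.6
(603, 53.5, 208, -100.3) 1/4 [-0.38, 10.74, 0.11, 0.0, 0.0, 42.1]
(603, 53.5, 208, -100.3) 2/4 [6.92, 8.22, 0.11, 0.0, 0.0, 42.1]
(603, 53.5, 208, -100.3) 3/4 [10.65, 1.47, 0.11, 0.0, 0.0, 42.1]
(603, 53.5, 208, -100.3) 4/4 [8.89, -6.05, 0.11, 0.0, 0.0, 42.1]
(603, 53.5, 155, -100.3) 1/1 [0.0, 0.0, 5.3, 0.0, 0.0, 0.0]
```

Emit:
jog_arm:
  targets:
    - [0,1,0,0,0,4]
    - [-0.1,2.5,0,0,0,10]
    - [-0.1,4.2,0,0,0,16.5]
    - [-0.2,5.9,0,0,0,23]
    - [-0.3,7.6,0,0,0,29.5]
    - [-0.3,9.2,0,0,0,36]
    - [-0.4,10.7,0.1,0,0,42.1]

```text
time_s: 31.02
position: [0.4708, -0.2393, 0.2056]
tool_rot: [[-0.432, 0.902, -0.001], [0.902, 0.432, 0.001], [0.001, -0.0, -1.0]]
ft_force: [-0.4, -0.3, -2.3]
grip_width: 0.051
gripper_force: 58.4
```

Emit:
jog_arm:
  targets:
    - [1,1.2,0,0,0,6]
    - [2,2.4,0,0,0,12]
    - [3,3.5,0,0,0,18]
    - [4,4.7,0,0,0,24]
    - [5,5.9,0,0,0,30]
    - [6,7,0,0,0,36]
    - [6.9,8.2,0.1,0,0,42.1]

```text
time_s: 31.6
position: [0.5143, -0.1417, 0.2047]
tool_rot: [[0.284, 0.959, -0.001], [0.959, -0.284, 0.001], [0.001, -0.001, -1.0]]
ft_force: [-0.2, -0.6, -1.9]
grip_width: 0.0512
gripper_force: 58.4
```

Emit:
jog_arm:
  targets:
    - [1.5,0.2,0,0,0,6]
    - [3,0.4,0,0,0,12]
    - [4.5,0.6,0,0,0,18]
    - [6.1,0.8,0,0,0,24]
    - [7.6,1,0,0,0,30]
    - [9.1,1.2,0,0,0,36]
    - [10.7,1.5,0.1,0,0,42.1]

```text
time_s: 32.18
position: [0.5586, -0.0434, 0.2036]
tool_rot: [[0.854, 0.521, -0.001], [0.521, -0.854, 0.0], [-0.001, -0.001, -1.0]]
ft_force: [-0.2, -0.8, -2.6]
grip_width: 0.051
gripper_force: 58.4
```

Emit:
jog_arm:
  targets:
    - [1.5,-1,0,0,0,7]
    - [3,-2,0,0,0,14]
    - [4.5,-3,0,0,0,21]
    - [5.9,-4,0,0,0,28]
    - [7.4,-5,0,0,0,35]
    - [8.5,-5.8,0,0,0,40]
    - [8.9,-6,0.1,0,0,42.1]
    - [8.9,-6,0.1,0,0,42.1]

```text
time_s: 32.85
position: [0.6028, 0.0548, 0.2021]
tool_rot: [[0.984, -0.18, -0.002], [-0.18, -0.984, 0.0], [-0.002, -0.0, -1.0]]
ft_force: [-0.6, -0.0, -2.1]
grip_width: 0.0507
gripper_force: 58.4
```

Emit:
jog_arm:
  targets:
    - [0,0,0,0,0,0]
    - [0,0,1,0,0,0]
    - [0,0,2.5,0,0,0]
    - [0,0,3.5,0,0,0]
    - [0,0,3.5,0,0,0]
    - [0,0,3.5,0,0,0]

```text
time_s: 33.35
position: [0.6029, 0.0533, 0.1679]
tool_rot: [[0.984, -0.181, -0.001], [-0.181, -0.984, 0.0], [-0.001, -0.0, -1.0]]
ft_force: [-0.0, -0.3, -2.0]
grip_width: 0.0508
gripper_force: 58.4
```

```bash
python3 -c "
from plan import *
go((603,53.5,154,-100.3),flat=False)
"
```

```text
now 33.35 [602.9  53.3 167.9] -100.4 q [-6. 30. 71.  0. 79. 94.] F [-0.  -0.3 -2. ] w 50.8 gf 58.4
(603, 53.5, 154, -100.3) 1/1 [0.01, -0.02, 1.39, -0.0, 0.0, -0.1]
```

Emit:
jog_arm:
  targets:
    - [0,0,0.5,0,0,0]
    - [0,0,1,0,0,0]
    - [0,0,1.4,0,0,0]
    - [0,0,1.4,0,0,0]
    - [0,0,1.4,0,0,0]

```text
time_s: 33.77
position: [0.6032, 0.0536, 0.1544]
tool_rot: [[0.984, -0.18, 0.0], [-0.18, -0.984, 0.0], [0.0, -0.0, -1.0]]
ft_force: [-0.3, 0.4, -2.4]
grip_width: 0.0509
gripper_force: 58.4
```

Emit:
jog_arm:
  targets:
    - [0,0,0.1,0,0,0]
    - [0,0,0.1,0,0,0]
    - [0,0,0.1,0,0,0]

```text
time_s: 34.02
position: [0.6033, 0.0536, 0.1537]
tool_rot: [[0.984, -0.18, 0.001], [-0.18, -0.984, -0.0], [0.001, -0.0, -1.0]]
ft_force: [-0.6, -0.1, -1.8]
grip_width: 0.0512
gripper_force: 58.4
```

Emit:
jog_arm:
  targets:
    - [0,0,0.1,0,0,0]
    - [0,0,0.1,0,0,0]
    - [0,0,0.1,0,0,0]

```text
time_s: 34.27
position: [0.6032, 0.0537, 0.1525]
tool_rot: [[0.984, -0.18, 0.001], [-0.18, -0.984, 0.0], [0.001, -0.0, -1.0]]
ft_force: [0.9, -0.5, -1.7]
grip_width: 0.0511
gripper_force: 58.4
```

Emit:
jog_arm:
  targets:
    - [0,0,0.1,0,0,0]
    - [0,0,0.1,0,0,0]
    - [0,0,0.1,0,0,0]

```text
time_s: 34.52
position: [0.6034, 0.0536, 0.1518]
tool_rot: [[0.984, -0.181, 0.001], [-0.181, -0.984, -0.0], [0.001, -0.0, -1.0]]
ft_force: [0.4, 0.8, 0.2]
grip_width: 0.0508
gripper_force: 58.6
```

Emit:
jog_arm:
  targets:
    - [0,0,0.05,0,0,0]
    - [0,0,0.05,0,0,0]
    - [0,0,0.05,0,0,0]

```text
time_s: 34.77
position: [0.6034, 0.0536, 0.1516]
tool_rot: [[0.984, -0.18, 0.002], [-0.18, -0.984, -0.0], [0.002, -0.0, -1.0]]
ft_force: [-1.3, 0.8, 5.6]
grip_width: 0.0512
gripper_force: 59.2
```

Emit:
jog_arm:
  targets:
    - [0,0,0,0,0,0]
    - [0,0,0,0,0,0]
    - [0,0,0,0,0,0]
    - [0,0,0,0,0,0]
  hand: 0.85

```text
time_s: 35.1
position: [0.6032, 0.0536, 0.1507]
tool_rot: [[0.984, -0.181, 0.0], [-0.181, -0.984, 0.0], [0.0, -0.0, -1.0]]
ft_force: [0.5, 0.2, 0.2]
grip_width: 0.0726
gripper_force: 0.0
```

Emit:
jog_arm:
  targets:
    - [0,0,-1,0,0,0]
    - [0,0,-3,0,0,0]
    - [0,0,-6,0,0,0]
    - [0,0,-7,0,0,0]
    - [0,0,-7,0,0,0]
    - [0,0,-7,0,0,0]

```text
time_s: 35.6
position: [0.6031, 0.0537, 0.2209]
tool_rot: [[0.984, -0.18, 0.001], [-0.18, -0.984, -0.0], [0.001, -0.0, -1.0]]
ft_force: [-0.8, 0.5, -0.2]
grip_width: 0.0727
gripper_force: 0.0
```

```bash
python3 -c "
from plan import *
go((413.6,-200.3,150,-75.3),(413.6,-200.3,7,-75.3),flat=False)
"
```

```text
now 35.6 [603.1  53.7 220.9] -100.4 q [-6. 28. 66.  0. 86. 94.] F [-0.8  0.5 -0.2] w 72.7 gf 0.0
(413.6, -200.3, 150, -75.3) 1/2 [-7.03, 14.2, 3.54, -0.0, -0.1, -12.5]
(413.6, -200.3, 150, -75.3) 2/2 [-9.94, 12.33, 3.55, 0.0, 0.0, -12.5]
(413.6, -200.3, 7, -75.3) 1/1 [0.0, 0.0, 14.3, 0.0, 0.0, 0.0]
```

Emit:
jog_arm:
  targets:
    - [-7,14.2,3.5,0,0,-12.5]
    - [-7,14.2,3.5,0,0,-12.5]
    - [-7,14.2,3.5,0,0,-12.5]
    - [-7,14.2,3.5,0,0,-12.5]
    - [-7,14.2,3.5,0,0,-12.5]
    - [-7,14.2,3.5,0,0,-12.5]

```text
time_s: 36.1
position: [0.5073, -0.0743, 0.1845]
tool_rot: [[0.999, 0.034, -0.002], [0.034, -0.999, 0.001], [-0.002, -0.001, -1.0]]
ft_force: [-0.4, 0.3, 0.3]
grip_width: 0.0725
gripper_force: 0.0
```

Emit:
jog_arm:
  targets:
    - [-9.9,12.3,3.5,0,0,-12.5]
    - [-9.9,12.3,3.5,0,0,-12.5]
    - [-9.9,12.3,3.5,0,0,-12.5]
    - [-9.9,12.3,3.5,0,0,-12.5]
    - [-9.9,12.3,3.5,0,0,-12.5]
    - [-9.9,12.3,3.5,0,0,-12.5]
    - [-9.9,12.3,3.5,0,0,-12.5]

```text
time_s: 36.68
position: [0.415, -0.1993, 0.1507]
tool_rot: [[0.968, 0.252, 0.001], [0.252, -0.968, 0.001], [0.001, -0.0, -1.0]]
ft_force: [-0.3, 0.3, -0.6]
grip_width: 0.0728
gripper_force: 0.0
```

```bash
python3 -c "
from plan import *
from h import *
for n in('top','scene'):
    d=env.get_image(n);print(n,lid(d,.177),lid(d,.143),'\n',bar(d,.147))
    cv2.imwrite('pics/m_%s.png'%n,d['frame'][:,:,::-1])
go((413.6,-200.3,7,-75.3),flat=False)
"
```

```text
top (array([601.2,  55.4]), 78.2, 52.0, -10.6, 676) (array([600.5,  55.3]), 89.7, 59.8, -10.4, 147) 
 [((array([458.60009766, 323.61218262]), 75.89110565185547, 10.758588790893555, 64.21641540527344), np.float64(0.1463878087775255), np.int32(136))]
scene (array([604.3,  52.8]), 79.0, 54.5, -10.5, 799) (array([606.3,  51.6]), 85.9, 61.9, -9.3, 270) 
 [((array([460.05963135, 321.67474365]), 76.4500503540039, 15.717083930969238, 64.4417953491211), np.float64(0.14508434815095425), np.int32(182))]
now 36.78 [ 415.3 -198.8  150.9] -75.3 q [-40.  18.  96.   0.  67.  35.] F [0.2 0.1 0. ] w 72.5 gf 0.0
(413.6, -200.3, 7, -75.3) 1/1 [-0.22, 0.1, 14.39, 0.0, -0.1, 0.0]
```

Emit:
jog_arm:
  targets:
    - [-0.2,0.1,4,0,0,0]
    - [-0.2,0.1,8,0,0,0]
    - [-0.2,0.1,11,0,0,0]
    - [-0.2,0.1,13.2,0,0,0]
    - [-0.2,0.1,14.4,0,0,0]
    - [-0.2,0.1,14.4,0,0,0]
    - [-0.2,0.1,14.4,0,0,0]
    - [-0.2,0.1,14.4,0,0,0]

```text
time_s: 37.45
position: [0.4137, -0.2012, 0.0077]
tool_rot: [[0.967, 0.253, 0.002], [0.253, -0.967, -0.001], [0.002, 0.002, -1.0]]
ft_force: [0.3, 0.1, 1.8]
grip_width: 0.0728
gripper_force: 0.0
```

Emit:
jog_arm:
  targets:
    - [0,0,0,0,0,0]
    - [0,0,0,0,0,0]
    - [0,0,0,0,0,0]
    - [0,0,0,0,0,0]
    - [0,0,0,0,0,0]
    - [0,0,0,0,0,0]
    - [0,0,0,0,0,0]
  hand: 0
  newtons: 55

```text
time_s: 38.03
position: [0.4134, -0.2016, 0.0081]
tool_rot: [[0.968, 0.252, 0.003], [0.252, -0.968, -0.001], [0.002, 0.002, -1.0]]
ft_force: [1.1, 1.2, 5.6]
grip_width: 0.0513
gripper_force: 57.7
```

Emit:
jog_arm:
  targets:
    - [0,0,-1,0,0,0]
    - [0,0,-4,0,0,0]
    - [0,0,-8,0,0,0]
    - [0,0,-12,0,0,0]
    - [0,0,-16,0,0,0]
    - [0,0,-20,0,0,0]
    - [0,0,-23,0,0,0]
    - [0,0,-23,0,0,0]

```text
time_s: 38.7
position: [0.414, -0.2024, 0.2432]
tool_rot: [[0.968, 0.252, 0.01], [0.252, -0.968, -0.008], [0.008, 0.01, -1.0]]
ft_force: [0.9, -1.0, -1.9]
grip_width: 0.0511
gripper_force: 58.7
```

```bash
python3 -c "
from plan import *
go((602.5,53.5,240,79.7),(602.5,53.5,190,79.7))
"
```

```text
now 38.7 [ 414.  -202.4  243.2] -75.4 q [-41.  12.  87.   0.  81.  35.] F [ 0.9 -1.  -1.9] w 51.1 gf 58.7
(602.5, 53.5, 240, 79.7) 1/3 [8.23, -6.67, 0.11, 0.0, 0.0, -51.7]
(602.5, 53.5, 240, 79.7) 2/3 [10.34, 2.33, 0.11, 0.0, 0.0, -51.7]
(602.5, 53.5, 240, 79.7) 3/3 [4.58, 9.55, 0.11, 0.0, 0.0, -51.7]
(602.5, 53.5, 190, 79.7) 1/1 [0.0, 0.0, 5.0, 0.0, 0.0, 0.0]
```

Emit:
jog_arm:
  targets:
    - [0.5,-0.4,0,0,0,-4]
    - [1.6,-1.3,0,0,0,-11]
    - [2.7,-2.2,0,0,0,-18]
    - [3.9,-3.1,0,0,0,-25]
    - [5,-4,0,0,0,-32]
    - [6.1,-4.9,0,0,0,-39]
    - [7.2,-5.8,0,0,0,-46]
    - [8.2,-6.7,0.1,0,0,-51.7]

```text
time_s: 39.37
position: [0.4751, -0.115, 0.2355]
tool_rot: [[0.396, 0.918, 0.0], [0.918, -0.396, 0.0], [0.0, 0.0, -1.0]]
ft_force: [0.6, -0.3, -2.3]
grip_width: 0.0511
gripper_force: 58.5
```

Emit:
jog_arm:
  targets:
    - [1.3,0.3,0,0,0,-6.5]
    - [2.6,0.6,0,0,0,-13]
    - [3.9,0.9,0,0,0,-19.5]
    - [5.2,1.2,0,0,0,-26]
    - [6.5,1.5,0,0,0,-32.5]
    - [7.8,1.8,0,0,0,-39]
    - [9.1,2.1,0,0,0,-45.5]
    - [10.3,2.3,0.1,0,0,-51.7]

```text
time_s: 40.03
position: [0.5375, -0.0301, 0.2345]
tool_rot: [[-0.475, 0.88, 0.0], [0.88, 0.475, 0.0], [0.0, 0.0, -1.0]]
ft_force: [-0.2, 0.1, -2.2]
grip_width: 0.0511
gripper_force: 58.5
```

Emit:
jog_arm:
  targets:
    - [0.6,1.3,0,0,0,-7]
    - [1.2,2.6,0,0,0,-14]
    - [1.9,3.9,0,0,0,-21]
    - [2.5,5.2,0,0,0,-28]
    - [3.1,6.5,0,0,0,-35]
    - [3.7,7.8,0,0,0,-42]
    - [4.3,9,0,0,0,-48.5]
    - [4.6,9.6,0.1,0,0,-51.7]

```text
time_s: 40.7
position: [0.6009, 0.0561, 0.2333]
tool_rot: [[-0.985, 0.172, -0.0], [0.172, 0.985, 0.0], [0.0, 0.0, -1.0]]
ft_force: [-0.1, 0.3, -2.5]
grip_width: 0.0508
gripper_force: 58.5
```

Emit:
jog_arm:
  targets:
    - [0,0,0,0,0,0]
    - [0,0,0.8,0,0,0]
    - [0,0,2,0,0,0]
    - [0,0,3,0,0,0]
    - [0,0,3,0,0,0]
    - [0,0,3,0,0,0]
    - [0,0,3,0,0,0]

```text
time_s: 41.28
position: [0.6008, 0.0546, 0.2044]
tool_rot: [[-0.984, 0.18, 0.001], [0.18, 0.984, -0.0], [-0.001, 0.0, -1.0]]
ft_force: [0.4, 0.6, -2.7]
grip_width: 0.0509
gripper_force: 58.5
```

```bash
python3 -c "
from plan import *
go((602.5,53.5,188,79.7),flat=False)
"
```

```text
now 41.28 [600.8  54.6 204.4] 79.7 q [ -6.  28.  68.   0.  84. -86.] F [ 0.4  0.6 -2.7] w 50.9 gf 58.5
(602.5, 53.5, 188, 79.7) 1/1 [-0.19, -0.08, 1.64, 0.0, 0.1, -0.0]
```

Emit:
jog_arm:
  targets:
    - [-0.2,-0.1,0.5,0,0,0]
    - [-0.2,-0.1,1.1,0,0,0]
    - [-0.2,-0.1,1.5,0,0,0]
    - [-0.2,-0.1,1.6,0,0,0]
    - [-0.2,-0.1,1.6,0,0,0]
    - [-0.2,-0.1,1.6,0,0,0]

```text
time_s: 41.78
position: [0.6025, 0.0535, 0.1881]
tool_rot: [[-0.984, 0.179, 0.001], [0.179, 0.984, 0.0], [-0.001, 0.0, -1.0]]
ft_force: [-0.2, 0.4, -1.8]
grip_width: 0.0513
gripper_force: 58.5
```

Emit:
jog_arm:
  targets:
    - [0,0,0.1,0,0,0]
    - [0,0,0.15,0,0,0]
    - [0,0,0.15,0,0,0]
    - [0,0,0.15,0,0,0]

```text
time_s: 42.12
position: [0.6025, 0.0535, 0.1866]
tool_rot: [[-0.984, 0.179, 0.001], [0.179, 0.984, -0.0], [-0.001, 0.0, -1.0]]
ft_force: [0.4, 0.1, -1.5]
grip_width: 0.0512
gripper_force: 58.5
```

Emit:
jog_arm:
  targets:
    - [0,0,0.1,0,0,0]
    - [0,0,0.1,0,0,0]
    - [0,0,0.1,0,0,0]

```text
time_s: 42.37
position: [0.6025, 0.0535, 0.1855]
tool_rot: [[-0.984, 0.179, 0.001], [0.179, 0.984, 0.0], [-0.001, 0.0, -1.0]]
ft_force: [0.3, 0.9, -1.7]
grip_width: 0.0507
gripper_force: 58.5
```

Emit:
jog_arm:
  targets:
    - [0,0,0.1,0,0,0]
    - [0,0,0.1,0,0,0]
    - [0,0,0.1,0,0,0]

```text
time_s: 42.62
position: [0.6026, 0.0535, 0.1851]
tool_rot: [[-0.984, 0.179, 0.002], [0.179, 0.984, -0.0], [-0.002, 0.0, -1.0]]
ft_force: [-0.9, -0.7, 3.5]
grip_width: 0.0514
gripper_force: 59.0
```

Emit:
jog_arm:
  targets:
    - [0,0,0.05,0,0,0]
    - [0,0,0.05,0,0,0]
    - [0,0,0.05,0,0,0]

```text
time_s: 42.87
position: [0.6027, 0.0535, 0.1851]
tool_rot: [[-0.984, 0.179, 0.002], [0.179, 0.984, -0.0], [-0.002, 0.0, -1.0]]
ft_force: [-2.1, -0.3, 6.9]
grip_width: 0.0511
gripper_force: 59.7
```

Emit:
jog_arm:
  targets:
    - [0,0,0,0,0,0]
    - [0,0,0,0,0,0]
    - [0,0,0,0,0,0]
    - [0,0,0,0,0,0]
  hand: 0.8

```text
time_s: 43.2
position: [0.6025, 0.0535, 0.1838]
tool_rot: [[-0.984, 0.179, 0.001], [0.179, 0.984, 0.0], [-0.001, 0.0, -1.0]]
ft_force: [0.1, 0.0, -0.4]
grip_width: 0.0681
gripper_force: 0.0
```

Emit:
jog_arm:
  targets:
    - [0,0,-1,0,0,0]
    - [0,0,-3,0,0,0]
    - [0,0,-6,0,0,0]
    - [0,0,-7,0,0,0]
    - [0,0,-7,0,0,0]
    - [0,0,-7,0,0,0]

```text
time_s: 43.7
position: [0.6024, 0.0535, 0.2539]
tool_rot: [[-0.984, 0.179, 0.001], [0.179, 0.984, -0.0], [-0.001, 0.0, -1.0]]
ft_force: [-0.5, -1.1, -0.0]
grip_width: 0.0682
gripper_force: 0.0
```

```bash
python3 -c "
from plan import *
go((664,-188.6,150,82.7),(664,-188.6,7,82.7),flat=False)
"
```

```text
now 43.7 [602.4  53.5 253.9] 79.7 q [ -6.  27.  63.   0.  91. -86.] F [-0.5 -1.1 -0. ] w 68.2 gf 0.0
(664, -188.6, 150, 82.7) 1/2 [-5.19, -11.36, 5.2, 0.0, 0.1, -1.5]
(664, -188.6, 150, 82.7) 2/2 [-4.9, -11.49, 5.19, 0.0, 0.0, -1.5]
(664, -188.6, 7, 82.7) 1/1 [0.0, 0.0, 14.3, 0.0, 0.0, 0.0]
```

Emit:
jog_arm:
  targets:
    - [-5.2,-11.4,2,0,0,-1.5]
    - [-5.2,-11.4,2,0,0,-1.5]
    - [-5.2,-11.4,2,0,0,-1.5]
    - [-10.1,-22.8,10.4,0,0,-3]
    - [-10.1,-22.8,10.4,0,0,-3]
    - [-10.1,-22.8,10.4,0,0,-3]
    - [-10.1,-22.8,10.4,0,0,-3]
    - [-10.1,-22.8,10.4,0,0,-3]

```text
time_s: 44.37
position: [0.6593, -0.1927, 0.1432]
tool_rot: [[-0.991, 0.132, -0.008], [0.132, 0.991, 0.003], [0.009, 0.002, -1.0]]
ft_force: [-0.3, 0.3, -0.8]
grip_width: 0.0682
gripper_force: 0.0
```

Emit:
jog_arm:
  targets:
    - [0,0,0,0,0,0]
    - [0,0,0,0,0,0]
    - [0,0,0,0,0,0]

```text
time_s: 44.62
position: [0.6613, -0.1876, 0.1507]
tool_rot: [[-0.992, 0.126, 0.002], [0.126, 0.992, -0.0], [-0.002, 0.0, -1.0]]
ft_force: [0.3, 0.4, 1.1]
grip_width: 0.0684
gripper_force: 0.0
```

```bash
python3 -c "
from plan import *
from h import *
for n in('top','scene'):
    d=env.get_image(n);print(n,lid(d,.211),'\n',bar(d,.147))
    for t in tins(d,zlo=.029,amax=1500):
        if t[1]<100 and 600<t[0][0]<700: print(*t[:5])
go((664,-188.6,7,82.7),flat=False)
"
```

```text
top (array([600.8,  55.1]), 77.9, 52.4, -10.0, 714) 
 [((array([458.33563232, 323.18615723]), 76.62063598632812, 10.949533462524414, 64.26649475097656), np.float64(0.14661057166799624), np.int32(133))]
scene (array([604. ,  52.7]), 78.3, 54.1, -10.0, 842) 
 [((array([460.30276489, 321.43157959]), 75.72383117675781, 16.349552154541016, 64.34475708007812), np.float64(0.14490369293665695), np.int32(183))]
[686. 411.] 86 23 9.9 37
[ 669. -190.] 67 44 173.2 35
now 44.72 [ 661.3 -187.7  151. ] 82.8 q [ -26.   39.   57.    0.   84. -108.] F [-0.7  0.  -0.8] w 68.1 gf 0.0
(664, -188.6, 7, 82.7) 1/1 [-0.25, -0.05, 14.4, -0.0, 0.1, 0.1]
```

Layer 4 sits within 1 mm of layers 2 and 3. Now the small tin.

Emit:
jog_arm:
  targets:
    - [-0.25,0,4,0,0,0]
    - [-0.25,0,8,0,0,0]
    - [-0.25,0,11,0,0,0]
    - [-0.25,0,13.2,0,0,0]
    - [-0.25,0,14.4,0,0,0]
    - [-0.25,0,14.4,0,0,0]
    - [-0.25,0,14.4,0,0,0]
    - [-0.25,0,14.4,0,0,0]

```text
time_s: 45.38
position: [0.6648, -0.1894, 0.0083]
tool_rot: [[-0.992, 0.127, 0.004], [0.127, 0.992, -0.002], [-0.004, -0.001, -1.0]]
ft_force: [-0.6, -0.1, -0.5]
grip_width: 0.0681
gripper_force: 0.0
```

Emit:
jog_arm:
  targets:
    - [0,0,0,0,0,0]
    - [0,0,0,0,0,0]
    - [0,0,0,0,0,0]
    - [0,0,0,0,0,0]
    - [0,0,0,0,0,0]
    - [0,0,0,0,0,0]
    - [0,0,0,0,0,0]
  hand: 0
  newtons: 50

```text
time_s: 45.97
position: [0.6644, -0.1895, 0.0078]
tool_rot: [[-0.992, 0.127, 0.003], [0.127, 0.992, -0.001], [-0.003, -0.001, -1.0]]
ft_force: [-0.6, 0.6, 6.1]
grip_width: 0.043
gripper_force: 52.6
```

Emit:
jog_arm:
  targets:
    - [0,0,-1,0,0,0]
    - [0,0,-4,0,0,0]
    - [0,0,-7.5,0,0,0]
    - [0,0,-11,0,0,0]
    - [0,0,-14.5,0,0,0]
    - [0,0,-18,0,0,0]
    - [0,0,-21.5,0,0,0]
    - [0,0,-24.5,0,0,0]

```text
time_s: 46.63
position: [0.6632, -0.189, 0.2546]
tool_rot: [[-0.992, 0.127, 0.003], [0.127, 0.992, -0.001], [-0.003, -0.001, -1.0]]
ft_force: [-0.0, -0.1, -1.8]
grip_width: 0.043
gripper_force: 51.5
```

Emit:
jog_arm:
  targets:
    - [0,0,-1,0,0,0]
    - [0,0,-1.5,0,0,0]
    - [0,0,-1.5,0,0,0]
    - [0,0,-1.5,0,0,0]

```text
time_s: 46.97
position: [0.6632, -0.189, 0.2649]
tool_rot: [[-0.992, 0.127, -0.001], [0.127, 0.992, 0.001], [0.001, 0.001, -1.0]]
ft_force: [-0.2, -0.2, -2.5]
grip_width: 0.0433
gripper_force: 51.7
```

```bash
python3 -c "
from plan import *
go((603,53.5,268,-100.3))
"
```

```text
now 46.97 [ 663.2 -189.   264.9] 82.7 q [ -26.   36.   44.    0.  100. -108.] F [-0.2 -0.2 -2.5] w 43.3 gf 51.7
(603, 53.5, 268, -100.3) 1/4 [2.26, 5.82, -0.08, 0.0, 0.0, 45.8]
(603, 53.5, 268, -100.3) 2/4 [5.75, 2.44, -0.08, 0.0, 0.0, 45.8]
(603, 53.5, 268, -100.3) 3/4 [5.76, -2.41, -0.08, 0.0, 0.0, 45.8]
(603, 53.5, 268, -100.3) 4/4 [2.29, -5.81, -0.08, 0.0, 0.0, 45.8]
```

Emit:
jog_arm:
  targets:
    - [0.3,0.6,0,0,0,5]
    - [0.6,1.5,0,0,0,12]
    - [0.9,2.4,0,0,0,19]
    - [1.3,3.3,0,0,0,26]
    - [1.6,4.2,0,0,0,33]
    - [2,5.1,0,0,0,40]
    - [2.3,5.8,0,0,0,45.8]

```text
time_s: 47.55
position: [0.6475, -0.1279, 0.2642]
tool_rot: [[-0.596, 0.803, -0.002], [0.803, 0.596, 0.001], [0.003, -0.001, -1.0]]
ft_force: [-0.6, -0.3, -1.7]
grip_width: 0.043
gripper_force: 51.4
```

Emit:
jog_arm:
  targets:
    - [0.8,0.3,0,0,0,6.5]
    - [1.6,0.7,0,0,0,13]
    - [2.4,1,0,0,0,19.5]
    - [3.3,1.4,0,0,0,26]
    - [4.1,1.7,0,0,0,32.5]
    - [4.9,2.1,0,0,0,39]
    - [5.7,2.4,-0.1,0,0,45.8]

```text
time_s: 48.13
position: [0.6324, -0.0681, 0.265]
tool_rot: [[0.16, 0.987, -0.003], [0.987, -0.16, 0.001], [0.001, -0.003, -1.0]]
ft_force: [0.7, -0.1, -1.5]
grip_width: 0.0435
gripper_force: 51.4
```

Emit:
jog_arm:
  targets:
    - [0.8,-0.3,0,0,0,6.5]
    - [1.6,-0.7,0,0,0,13]
    - [2.4,-1,0,0,0,19.5]
    - [3.3,-1.4,0,0,0,26]
    - [4.1,-1.7,0,0,0,32.5]
    - [4.9,-2.1,0,0,0,39]
    - [5.7,-2.4,-0.1,0,0,45.8]

```text
time_s: 48.72
position: [0.6174, -0.0082, 0.2661]
tool_rot: [[0.819, 0.573, -0.003], [0.573, -0.819, 0.001], [-0.002, -0.002, -1.0]]
ft_force: [0.6, 0.4, -1.1]
grip_width: 0.0429
gripper_force: 51.4
```

Emit:
jog_arm:
  targets:
    - [0.3,-0.8,0,0,0,6.5]
    - [0.7,-1.7,0,0,0,13]
    - [1,-2.5,0,0,0,19.5]
    - [1.3,-3.3,0,0,0,26]
    - [1.6,-4.2,0,0,0,33]
    - [2,-5.1,0,0,0,40]
    - [2.3,-5.8,0,0,0,45.8]
    - [2.3,-5.8,0,0,0,45.8]

```text
time_s: 49.38
position: [0.6026, 0.0532, 0.2665]
tool_rot: [[0.983, -0.184, -0.002], [-0.184, -0.983, 0.001], [-0.002, -0.0, -1.0]]
ft_force: [-0.6, -0.2, -1.7]
grip_width: 0.043
gripper_force: 51.5
```

Emit:
jog_arm:
  targets:
    - [0,0,0,0,0,0]
    - [0,0,0.8,0,0,0]
    - [0,0,2,0,0,0]
    - [0,0,3,0,0,0]
    - [0,0,3,0,0,0]
    - [0,0,3,0,0,0]
    - [0,0,3,0,0,0]

```text
time_s: 49.97
position: [0.6036, 0.0517, 0.2383]
tool_rot: [[0.983, -0.182, 0.001], [-0.182, -0.983, -0.0], [0.001, -0.0, -1.0]]
ft_force: [-0.3, 0.1, -1.4]
grip_width: 0.0432
gripper_force: 51.5
```

```bash
python3 -c "
from plan import *
go((603,53.5,222,-100.3),flat=False)
"
```

```text
now 49.97 [603.6  51.7 238.3] -100.5 q [-6. 27. 64.  0. 88. 94.] F [-0.3  0.1 -1.4] w 43.2 gf 51.5
(603, 53.5, 222, -100.3) 1/1 [-0.1, -0.17, 1.63, -0.0, -0.1, -0.2]
```

Emit:
jog_arm:
  targets:
    - [-0.1,-0.2,0.5,0,0,-0.2]
    - [-0.1,-0.2,1.1,0,0,-0.2]
    - [-0.1,-0.2,1.5,0,0,-0.2]
    - [-0.1,-0.2,1.6,0,0,-0.2]
    - [-0.1,-0.2,1.6,0,0,-0.2]
    - [-0.1,-0.2,1.6,0,0,-0.2]

```text
time_s: 50.47
position: [0.6029, 0.0541, 0.2221]
tool_rot: [[0.984, -0.179, 0.001], [-0.179, -0.984, 0.0], [0.001, -0.0, -1.0]]
ft_force: [0.3, -0.8, -1.7]
grip_width: 0.0436
gripper_force: 51.5
```

Emit:
jog_arm:
  targets:
    - [0,0,0.1,0,0,0]
    - [0,0,0.15,0,0,0]
    - [0,0,0.15,0,0,0]
    - [0,0,0.15,0,0,0]

```text
time_s: 50.8
position: [0.6029, 0.054, 0.2206]
tool_rot: [[0.984, -0.179, 0.001], [-0.179, -0.984, 0.0], [0.001, -0.0, -1.0]]
ft_force: [0.0, 0.4, -1.6]
grip_width: 0.0432
gripper_force: 51.5
```

Emit:
jog_arm:
  targets:
    - [0,0,0.1,0,0,0]
    - [0,0,0.1,0,0,0]
    - [0,0,0.1,0,0,0]

```text
time_s: 51.05
position: [0.6028, 0.0541, 0.2195]
tool_rot: [[0.984, -0.179, 0.001], [-0.179, -0.984, 0.0], [0.001, -0.0, -1.0]]
ft_force: [0.8, -1.1, -1.6]
grip_width: 0.043
gripper_force: 51.5
```

Emit:
jog_arm:
  targets:
    - [0,0,0.1,0,0,0]
    - [0,0,0.1,0,0,0]
    - [0,0,0.1,0,0,0]

```text
time_s: 51.3
position: [0.6029, 0.0541, 0.2189]
tool_rot: [[0.984, -0.179, 0.001], [-0.179, -0.984, -0.0], [0.001, -0.0, -1.0]]
ft_force: [0.4, 0.6, 2.2]
grip_width: 0.043
gripper_force: 51.9
```

Emit:
jog_arm:
  targets:
    - [0,0,0.05,0,0,0]
    - [0,0,0.05,0,0,0]
    - [0,0,0.05,0,0,0]

```text
time_s: 51.55
position: [0.603, 0.054, 0.2188]
tool_rot: [[0.984, -0.179, 0.002], [-0.179, -0.984, -0.0], [0.002, -0.0, -1.0]]
ft_force: [-0.7, -0.3, 6.0]
grip_width: 0.0432
gripper_force: 52.5
```

Emit:
jog_arm:
  targets:
    - [0,0,0,0,0,0]
    - [0,0,0,0,0,0]
    - [0,0,0,0,0,0]
    - [0,0,0,0,0,0]
  hand: 0.75

```text
time_s: 51.88
position: [0.6028, 0.0541, 0.2178]
tool_rot: [[0.984, -0.179, 0.0], [-0.179, -0.984, 0.0], [0.0, -0.0, -1.0]]
ft_force: [0.2, 0.5, 0.3]
grip_width: 0.0645
gripper_force: 0.0
```

Emit:
jog_arm:
  targets:
    - [0,0,-1,0,0,0]
    - [0,0,-3,0,0,0]
    - [0,0,-6,0,0,0]
    - [0,0,-6,0,0,0]
    - [0,0,-6,0,0,0]
    - [0,0,-6,0,0,0]

```text
time_s: 52.38
position: [0.6026, 0.0541, 0.278]
tool_rot: [[0.984, -0.179, 0.001], [-0.179, -0.984, 0.0], [0.001, -0.0, -1.0]]
ft_force: [-0.4, 0.4, -0.9]
grip_width: 0.064
gripper_force: 0.0
```

```bash
python3 -c "
from plan import *
go((479.6,131.3,260,-59),(479.6,131.3,90,-59))
"
```

```text
now 52.38 [602.6  54.1 278. ] -100.3 q [-6. 26. 60.  0. 94. 94.] F [-0.4  0.4 -0.9] w 64.0 gf 0.0
(479.6, 131.3, 260, -59) 1/1 [-13.49, -5.4, 1.8, 0.0, 0.0, -41.3]
(479.6, 131.3, 90, -59) 1/1 [0.0, 0.0, 17.0, 0.0, 0.0, 0.0]
```

Emit:
jog_arm:
  targets:
    - [-13.5,-5.4,0,0,0,-41.3]
    - [-13.5,-5.4,0,0,0,-41.3]
    - [-13.5,-5.4,0,0,0,-41.3]
    - [-13.5,-5.4,0,0,0,-41.3]
    - [-13.5,-5.4,0,0,0,-41.3]
    - [-13.5,-5.4,0,0,0,-41.3]
    - [-13.5,-5.4,0,0,0,-41.3]
    - [-13.5,-5.4,0,0,0,-41.3]

```text
time_s: 53.05
position: [0.4794, 0.1313, 0.2774]
tool_rot: [[0.859, 0.512, -0.001], [0.512, -0.859, -0.0], [-0.001, -0.0, -1.0]]
ft_force: [-0.1, 0.4, 0.3]
grip_width: 0.0638
gripper_force: 0.0
```

Emit:
jog_arm:
  targets:
    - [0,0,0,0,0,0]
    - [0,0,0,0,0,0]
    - [0,0,0,0,0,0]
    - [0,0,0,0,0,0]
  hand: 0
  newtons: 30

```text
time_s: 53.38
position: [0.4797, 0.1312, 0.2778]
tool_rot: [[0.858, 0.514, 0.0], [0.514, -0.858, 0.0], [0.0, 0.0, -1.0]]
ft_force: [0.5, -0.3, -0.9]
grip_width: 0.0157
gripper_force: 0.0
```

```bash
python3 -c "
from plan import *
from h import *
for n in('top','scene'):
    d=env.get_image(n);print(n,lid(d,.245),'\n',bar(d,.147));cv2.imwrite('pics/e_%s.png'%n,d['frame'][:,:,::-1])
    if n=='scene': cv2.imwrite('pics/e_crop.png',cv2.resize(d['frame'][120:400,180:560,::-1],None,fx=2,fy=2,interpolation=cv2.INTER_CUBIC))
go((479.6,131.3,90,-59),flat=False)
"
```

```text
top (array([600.1,  55.9]), 66.2, 44.0, -10.3, 535) 
 [((array([458.2769165 , 323.28063965]), 75.763671875, 10.548027992248535, 63.98298645019531), np.float64(0.14677171405443454), np.int32(132))]
scene (array([603.6,  53.3]), 67.3, 46.3, -11.0, 638) 
 [((array([460.2795105 , 322.07861328]), 75.66153717041016, 16.010669708251953, 66.29534149169922), np.float64(0.14453212428169573), np.int32(185))]
now 53.48 [479.7 131.3 277.9] -59.0 q [ 2. 15. 77. -0. 88. 61.] F [ 0.1  0.6 -0.4] w 1.2 gf 0.0
(479.6, 131.3, 90, -59) 1/1 [-0.01, -0.01, 18.79, 0.0, -0.0, -0.0]
```

View pics/e_crop.png

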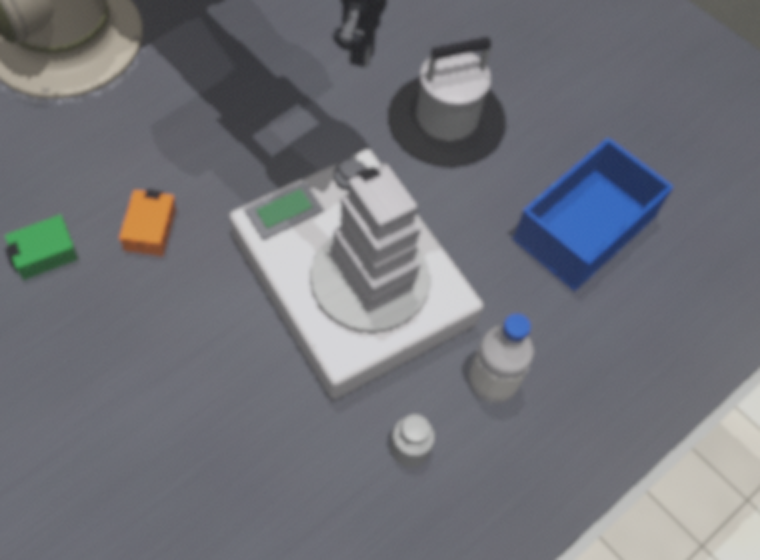

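The picture shows the five-tin column upright on the pan, with the top clasp at crop px (370,173) facing the display. The canister is on the coaster at (455,95), and the bottle, weight and box look undisturbed. Next I press the key.

Emit:
jog_arm:
  targets:
    - [0,0,4,0,0,0]
    - [0,0,8,0,0,0]
    - [0,0,12,0,0,0]
    - [0,0,15,0,0,0]
    - [0,0,17.5,0,0,0]
    - [0,0,18.8,0,0,0]
    - [0,0,18.8,0,0,0]
    - [0,0,18.8,0,0,0]

```text
time_s: 54.15
position: [0.4799, 0.1313, 0.09]
tool_rot: [[0.857, 0.515, 0.0], [0.515, -0.857, -0.0], [0.0, 0.0, -1.0]]
ft_force: [-0.4, 0.5, 1.1]
grip_width: -0.0001
gripper_force: 0.0
```

Emit:
jog_arm:
  targets:
    - [0,0,0.2,0,0,0]
    - [0,0,0.4,0,0,0]
    - [0,0,0.6,0,0,0]
    - [0,0,0.8,0,0,0]
    - [0,0,0.8,0,0,0]
    - [0,0,0.8,0,0,0]

```text
time_s: 54.65
position: [0.4798, 0.1313, 0.0821]
tool_rot: [[0.857, 0.515, 0.001], [0.515, -0.857, 0.0], [0.001, 0.001, -1.0]]
ft_force: [-0.2, 0.1, 0.9]
grip_width: 0.0004
gripper_force: 0.0
```

Emit:
jog_arm:
  targets:
    - [0,0,0.1,0,0,0]
    - [0,0,0.2,0,0,0]
    - [0,0,0.3,0,0,0]
    - [0,0,0.3,0,0,0]
    - [0,0,0.3,0,0,0]

```text
time_s: 55.07
position: [0.4799, 0.1313, 0.079]
tool_rot: [[0.857, 0.515, 0.001], [0.515, -0.857, 0.0], [0.001, 0.001, -1.0]]
ft_force: [-0.2, 0.0, 2.7]
grip_width: -0.0002
gripper_force: 1.5
```

Emit:
jog_arm:
  targets:
    - [0,0,0.1,0,0,0]
    - [0,0,0.2,0,0,0]
    - [0,0,0.3,0,0,0]
    - [0,0,0.3,0,0,0]
    - [0,0,0.3,0,0,0]

```text
time_s: 55.48
position: [0.4799, 0.1313, 0.076]
tool_rot: [[0.857, 0.515, 0.001], [0.515, -0.857, 0.0], [0.001, 0.001, -1.0]]
ft_force: [-0.1, 0.0, 5.7]
grip_width: 0.0002
gripper_force: 2.7
```

Emit:
jog_arm:
  targets:
    - [0,0,0.1,0,0,0]
    - [0,0,0.1,0,0,0]
    - [0,0,0.1,0,0,0]
    - [0,0,0.1,0,0,0]

```text
time_s: 55.82
position: [0.48, 0.1313, 0.0759]
tool_rot: [[0.857, 0.515, 0.002], [0.515, -0.857, -0.0], [0.002, 0.001, -1.0]]
ft_force: [-2.8, 0.0, 14.9]
grip_width: 0.0003
gripper_force: 7.3
```

Emit:
jog_arm:
  targets:
    - [0,0,-2,0,0,0]
    - [0,0,-5,0,0,0]
    - [0,0,-9,0,0,0]
    - [0,0,-13,0,0,0]
    - [0,0,-17,0,0,0]
    - [0,0,-20,0,0,0]
    - [0,0,-20,0,0,0]
    - [0,0,-20,0,0,0]

```text
time_s: 56.48
position: [0.4799, 0.1313, 0.2756]
tool_rot: [[0.857, 0.515, 0.003], [0.515, -0.857, 0.0], [0.003, 0.002, -1.0]]
ft_force: [0.6, 0.4, -0.5]
grip_width: -0.0002
gripper_force: 0.0
```

```bash
python3 -c "
from plan import *
from h import *
for n in('top','scene'):
    d=env.get_image(n);print(n,lid(d,.245),'\n',bar(d,.147))
s=env.observe();print(s['time_s'],s['position'],s['ft_force'])
cv2.imwrite('pics/f_crop.png',cv2.resize(d['frame'][120:400,180:560,::-1],None,fx=2,fy=2,interpolation=cv2.INTER_CUBIC))
"
```

```text
top (array([600.1,  55.9]), 66.2, 44.0, -10.3, 537) 
 [((array([458.09127808, 323.58770752]), 75.54055786132812, 10.60855770111084, 63.523231506347656), np.float64(0.14662271077166492), np.int32(130))]
scene (array([604.1,  53.3]), 67.7, 46.4, -9.6, 644) 
 [((array([459.80288696, 321.3911438 ]), 76.6082534790039, 14.752141952514648, 65.93347930908203), np.float64(0.14451814013620637), np.int32(183))]
56.5833 [0.47910166 0.13127873 0.27342516] [-0.31464062  0.23943145  0.06567749]
```

View pics/f_crop.png

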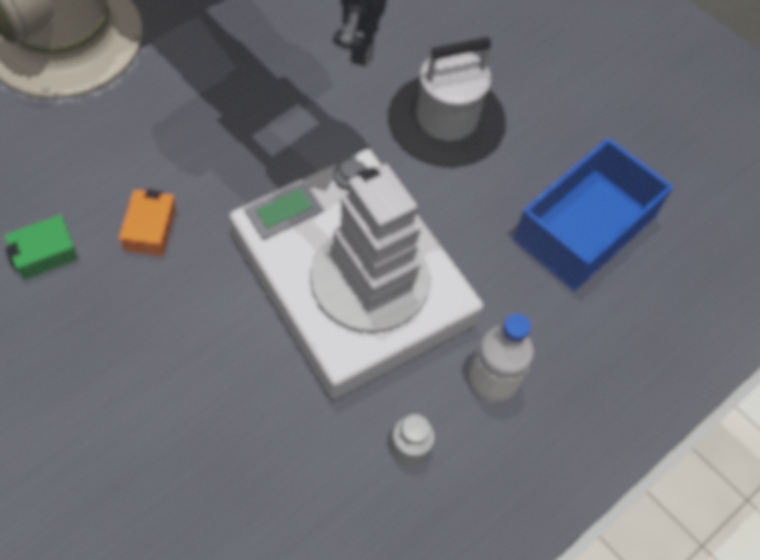

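Nothing has changed: the column stands, and the canister is upright and centred on the coaster at crop px (455,95). The key was fully pressed (15 N at the stop) and released, so I'm handing in.

```bash
python3 -c "
from rig import env
print(env.close_job())"
```

```text
the job is handed in; nothing more can be done
None
```

I handed the job in at about 57 s: the canister is on the coaster, all five tins are stacked in order on the pan with clasps to the front and layers within about 3.5 mm of each other, and the key was pressed fully both times; the verdict was not shown.

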